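Load the pull-gauge marking jig, shut its keeper and prove the springs

TASK

Get the pull gauges ready for laser marking: swing the jig's keeper bar out of the way, lay every gauge lying on the mat flat in the nest of its own size with its pull tab out over the jig's front, and swing the keeper bar shut over them until it snaps home in its detent. Then, the smallest gauge first and the largest last, draw each gauge's tab out until it stands over the dark band across the jig, hold it there for a second and let it back home, never running a spring out to its end stop. Leave the gauges seated with the keeper shut, and everything else on the bench where it is.

Things in the scene. Friction and masses are not known exactly. Their poses are not given: they have to be found in the camera images.
- jig: aluminium marking jig fixed to the bench, plate 280 x 258 x 12 mm. Origin on the bench; x along the row of nests, y the way gauges are pulled; plate spans x -128..152, y -115..143 mm. Nests: bent guides at sides and rear, 13 mm above the plate; two 13 mm front posts (inner faces at y = 20, 15 mm gap for the rod). Catch block with 55 mm high lug at x = 115, y = -24; hinge post x = -108, y = -20
- keeper_hinge (a point): the keeper bar's upright hinge axis on the jig, at the height of the bar's underside, 44.5 mm above the bench, 2.5 mm above the tops of seated cases. The bar is 14 mm wide, 8 mm thick
- keeper_pin (a point): centre of the top of the bar's upright black grip pin: 14 mm diameter, 30 mm tall above the bar, top 82.5 mm above the bench, 246 mm from the hinge axis
- keeper (a joint): swing of the steel keeper bar, level, about keeper_hinge, rad: 0 = shut along the jig's x over all nests; grows to 1.5 = open as it swings towards the jig's -y (clockwise from above). Stays where left. Its last 0.06 rad ride over a sprung ball (about 4 N at the pin) and snap home: in the detent it reads under 0.02. It starts part way over the nests; 1.2 or more clears them
- band (a point): middle of the dark band across the front of the jig plate: 12 mm wide (along the jig's y), 205 mm long (along x), at y = 111 mm in the jig; on the plate's top, axes as the jig's
- gauge_small: the small pull gauge (or absent): aluminium case 22 wide (x) x 80 long (y) x 30 mm high, white scale on top, about 100 g. Origin at the centre of the case's underside, z up, +y towards its rod and pull tab. The round rod (8 mm, axis 9 mm above the underside) leaves the middle of the +y end and carries the black pull tab
- tab_small (a point): centre of the top of the small gauge's black pull tab: 24 wide (x) x 10 thick (y) x 32 mm high, its top 34 mm and its underside 2 mm above the case's underside; with the slide home its middle is 53 mm in front of the case's front end (48 mm of bare rod between, its top 13 mm above the underside: keep a fingertip behind the tab above it)
- slide_small (a joint): how far the small gauge's sprung slide is drawn out of its case, m: 0 home, 0.060 at its end stop; the spring pulls back with 0.6 N at home, 60 N/m more as it is drawn, 3.0 N at 40 mm
- nest_small (a point): where the small gauge's origin belongs when seated: on the top of the jig plate (12 mm above the bench) in the small nest, axes as the jig's (gauge +y along jig +y). The case has 2.5 mm free at each side (7 mm at the flared top of the guides), 2 mm in front, 1.5 mm behind (6 mm at the flared top)
- gauge_medium: the medium pull gauge (or absent): aluminium case 26 wide (x) x 100 long (y) x 30 mm high, white scale on top, about 120 g. Origin at the centre of the case's underside, z up, +y towards its rod and pull tab. The round rod (8 mm, axis 9 mm above the underside) leaves the middle of the +y end and carries the black pull tab
- tab_medium (a point): centre of the top of the medium gauge's black pull tab: 24 wide (x) x 10 thick (y) x 32 mm high, its top 34 mm and its underside 2 mm above the case's underside; with the slide home its middle is 53 mm in front of the case's front end (48 mm of bare rod between, its top 13 mm above the underside: keep a fingertip behind the tab above it)
- slide_medium (a joint): how far the medium gauge's sprung slide is drawn out of its case, m: 0 home, 0.060 at its end stop; the spring pulls back with 1.0 N at home, 100 N/m more as it is drawn, 5.0 N at 40 mm
- nest_medium (a point): where the medium gauge's origin belongs when seated: on the top of the jig plate (12 mm above the bench) in the medium nest, axes as the jig's (gauge +y along jig +y). The case has 2.5 mm free at each side (7 mm at the flared top of the guides), 2 mm in front, 1.5 mm behind (6 mm at the flared top)
- gauge_large: the large pull gauge (or absent): aluminium case 30 wide (x) x 120 long (y) x 30 mm high, white scale on top, about 140 g. Origin at the centre of the case's underside, z up, +y towards its rod and pull tab. The round rod (8 mm, axis 9 mm above the underside) leaves the middle of the +y end and carries the black pull tab
- tab_large (a point): centre of the top of the large gauge's black pull tab: 24 wide (x) x 10 thick (y) x 32 mm high, its top 34 mm and its underside 2 mm above the case's underside; with the slide home its middle is 53 mm in front of the case's front end (48 mm of bare rod between, its top 13 mm above the underside: keep a fingertip behind the tab above it)
- slide_large (a joint): how far the large gauge's sprung slide is drawn out of its case, m: 0 home, 0.060 at its end stop; the spring pulls back with 1.4 N at home, 140 N/m more as it is drawn, 7.0 N at 40 mm
- nest_large (a point): where the large gauge's origin belongs when seated: on the top of the jig plate (12 mm above the bench) in the large nest, axes as the jig's (gauge +y along jig +y). The case has 2.5 mm free at each side (7 mm at the flared top of the guides), 2 mm in front, 1.5 mm behind (6 mm at the flared top)
- lens_cap: bystander: black lens cap, a 42 mm disc 14 mm high; origin at the centre of its underside
- blanks: bystander: stack of aluminium plate blanks, 54 x 36 x 12 mm; origin at the centre of its underside
- cleaner: bystander: white cleaner bottle, 48 mm across, 110 mm high; origin at the centre of its underside
- tape_roll: bystander: roll of clear tape lying flat, 76 mm across, 18 mm high; origin at the centre of its underside
- driver: bystander: screwdriver lying on the bench; origin below its middle
- caliper: bystander: steel caliper lying flat, 190 mm long along its x; origin at the middle of its underside
- swab_cup: bystander: white cup, 64 mm across, 75 mm high; origin at the centre of its underside
Not all that is in view belongs to the job. What is shaped like the gauge_medium but purple or yellow is not meant.

How it is judged (in metres and radians):
On the way, in this order (a step that is already met when the one before it is completed fails the run):
1. every gauge is seated in its own nest (distance between gauge_small and nest_small below 0.008 m and angle between each of gauge_small, gauge_medium, gauge_large's own z axis and vertical below 0.07 rad and angle between the y axis of each of gauge_small, gauge_medium, gauge_large and the y axis of jig, either way round below 0.1 rad and distance between gauge_medium and nest_medium below 0.008 m and distance between gauge_large and nest_large below 0.008 m), for 0.3 s.
2. the keeper bar is shut in its detent over the seated gauges (all of step 1 and value of joint keeper below 0.02 rad), for 0.3 s.
3. the small gauge's pull tab is held over the dark band, with the keeper across it (y of keeper_pin in the frame of gauge_small above -0.033 m and distance between gauge_small and nest_small below 0.008 m and angle between gauge_small's own z axis and vertical below 0.07 rad and angle between the y axis of gauge_small and the y axis of jig, either way round below 0.1 rad and y of tab_small in the frame of band between -0.007 and 0.007 m), for 0.6 s.
4. the medium gauge's pull tab is held over the dark band, with the keeper across it (y of keeper_pin in the frame of gauge_medium above -0.023 m and distance between gauge_medium and nest_medium below 0.008 m and angle between gauge_medium's own z axis and vertical below 0.07 rad and angle between the y axis of gauge_medium and the y axis of jig, either way round below 0.1 rad and y of tab_medium in the frame of band between -0.007 and 0.007 m), for 0.6 s.
5. the large gauge's pull tab is held over the dark band, with the keeper across it (y of keeper_pin in the frame of gauge_large above -0.013 m and distance between gauge_large and nest_large below 0.008 m and angle between gauge_large's own z axis and vertical below 0.07 rad and angle between the y axis of gauge_large and the y axis of jig, either way round below 0.1 rad and y of tab_large in the frame of band between -0.007 and 0.007 m), for 0.6 s.
At the end, for the whole second after the job is handed in: Every gauge present lies at rest in the nest of its size (origin within 8 mm of the nest point, tilt under 4 degrees, in line with the jig within 6 degrees), all slides are home (under 4 mm), the keeper reads under 0.02 rad in its detent, and each bystander is within 30 mm of where it started (all of step 2 and value of joint each of slide_small, slide_medium, slide_large below 0.004 m and linear speed of each of gauge_small, gauge_medium, gauge_large below 0.02 m/s and distance of each of lens_cap, blanks, cleaner, tape_roll, driver, caliper, swab_cup from where it was at the start of the episode below 0.03 m); the robot touches nothing.
It fails at once if a spring is run out to its end stop (slide beyond 56 mm) (value of joint any of slide_small, slide_medium, slide_large above 0.056 m).
It fails at once if something else on the bench is shoved away (over 30 mm) (distance of any of lens_cap, blanks, cleaner, tape_roll, driver, caliper, swab_cup from where it was at the start of the episode above 0.03 m).
Of gauge_small, gauge_medium, gauge_large only 2 to 3 are there at a start; the rules pass over those that are not, and their reading is None.
At some moment in a run one of gauge_small, gauge_medium, gauge_large may be knocked a few centimetres aside while the robot is not near it.
Once in a run the grip may slacken for a moment while it holds something.
It also fails if it takes over 210 s, if anything falls off the work surface, if the arm or the gripper's body presses on something with over 40 N, if the wrist force passes 120 N, or if a joint passes its speed limit or range.

ROBOT

A 6-joint arm with a two-finger parallel gripper is mounted at the origin on the work surface. World frame = base frame: x ahead of the robot, y to its left, z up, the work surface at z = 0. Lengths are in m, angles in degrees, forces in N, time in s.
With the tool pointing down it reaches from about 0.35 to 1 m from the base axis. Payload 7.1 kg.
Tool frame: the origin (TCP) lies between the finger pads; the fingertips stand 8 mm ahead of it and the grasp point (between the pads) lies 11 mm behind it; z points along the fingers, y is the line along which they close (so a half turn about z gives the same grasp; the last joint's range is limited). The gripper opens to 85 mm and grips with 20 to 120 N. Pads are 22 mm wide; open, the fingers measure 114 mm over their backs; the gripper's body (76 mm by 85 mm) begins 54 mm behind the grasp point. The pads swing forward as they close: fully open they stand 13 mm farther back than shut.
Start: joints at [67.38, 24.242, 93.386, -0, 62.372, -1.089], TCP at [0.229, 0.581, 0.239] pointing down, gripper open.
Joint ranges: [-172.04, 172.04], [-51.8, 120.97], [4.93, 147.93], [-75.15, 255.16], [6.16, 154.13], [-145.62, 145.62]. Speed limits (degrees/s): [136.94, 136.94, 172.46, 180, 180, 180].

INTERFACE

Orientations are given as a 3x3 rotation matrix whose columns are the frame's x, y, z axes.
In Python, from station import manip gives the robot as it stands.
- The arm moves only by the tool send_rows, never from a script. Its arguments are lists of equal length, an entry for each row: "turn": the turn, a rotation vector about the tool's x, y, z normalised to -1 to 1, where 1 is pi/2 rad, a list of three; "slide": the shift along the tool's x, y, z normalised to -1 to 1, where 1 is 5 cm, a list of three; "jaw": the opening, from 0 (shut) to 1 (fully open). In form: {"turn": [[rx, ry, rz], ...], "slide": [[dx, dy, dz], ...], "jaw": [jaw, ...]}. A call has 1 to 20 rows; each row shifts and turns the commanded pose from where the row before left it, along the tool's axes as they then stand; what a row does not reach is not made up. A row lasts 1/8 s, in which the tool goes at most 62.5 mm and 10.7 degrees, less where a joint would pass 70% of its speed; a pose out of reach is approached as far as the arm can. A call with a number of a shift or a turn outside -1 to 1 is refused whole. A call with a gripper value outside its range is refused whole. The fingers move at their own pace and stop on an object; "squeeze" is the grip in N (left out, the last holds). Time passes only in rows, so rows that do not move let the fingers close. It gives the time, the measured TCP pose, the force, the opening and the grip force at its end, in the units of the state.
- manip.observe(): the state, without advancing time (a new reading comes with each control period).
- manip.get_image(name): name is "scene" or "top" or "wrist"; returns a dict with "frame" (384x512x3 uint8, blue, green, red), "K" (3x3 intrinsics, pixels), "R" (3x3) and "t" (3): a world point X has camera coordinates R X + t. Camera axes: x right, y down, z forward; pixel columns grow to the right and rows downward; lengths in m; the calibration is good to about 2 mm. A picture is of the moment at which its call begins. There is no depth.
- manip.sign_off(): hands the job in; it is judged then, once.
The state is a dict: "clock": time; "joint_positions": joint angles; "qvel": joint speeds; "joint_efforts": joint torques, N m; "eef_pos": TCP position; "tcp_rot": TCP orientation; "ft_force": force on the tool from outside, world axes, zero at the start; "wrist_torque": the same for the moment, N m; "grip_width": opening from 0.0 (shut) to 1.0 (fully open); "gripper_force": force on a finger pad.
Only numpy, scipy, OpenCV 4.12 (cv2) and the standard library are available. Lean on these libraries where they do the work, as an engineer would, in place of code of your own. Each camera call takes 0.05 s, during which the arm holds its last target. There are 200 camera calls.

## Working session

There is one attempt and no reset: what is moved stays moved. The work goes in short steps, Python scripts to look and compute and a tool call to move; the robot and the scene stay as the last step left them, time stands still between calls to the robot, and variables do not carry over. Pictures are saved under pics/ and viewed, at most 14 in all, crops included, and the job is handed in when it is done.

Besides the shell and the picture viewer there is one more tool, called after "Call:" as name(argument=value, ...) on one line, values as JSON. send_rows: Moves the arm, as the interface text tells. Its arguments: {"type":"object","properties":{"turn":{"type":"array"},"slide":{"type":"array"},"jaw":{"type":"array"},"squeeze":{"type":"number"}},"required":["turn","slide","jaw"]}

```bash
mkdir -p pics; ls
python3 - <<'E'
from station import manip
import cv2,json,numpy as np
s=manip.observe(); print(s)
for n in ("scene","top","wrist"):
    d=manip.get_image(n); cv2.imwrite(f"pics/{n}0.png",d["frame"])
    print(n,d["K"],d["R"],d["t"])
a=cv2.imread("pics/top0.png");cv2.imwrite("pics/top0b.png",cv2.resize(a,(800,600),interpolation=cv2.INTER_CUBIC))
E
```

```text
pics
{'clock': 0.0, 'joint_positions': array([ 6.73814621e+01,  2.42850927e+01,  9.34318378e+01, -5.81425895e-04,
        6.23722872e+01, -1.08883451e+00]), 'qvel': array([-0.07407059, -0.10175452,  0.00235578,  0.10484359,  0.03736616,
       -0.03502693]), 'joint_efforts': array([-3.65032385e-03, -5.57394147e+01, -2.81736767e+01, -2.99111898e-04,
        7.48543331e-03,  2.07354952e-05]), 'eef_pos': array([0.22913866, 0.58090353, 0.23853569]), 'tcp_rot': array([[-9.30229164e-01,  3.66978682e-01, -5.90567483e-04],
       [ 3.66979157e-01,  9.30228049e-01, -1.44083165e-03],
       [ 2.06079367e-05, -1.55702958e-03, -9.99998788e-01]]), 'ft_force': array([0.13003519, 0.42044905, 1.00882099]), 'wrist_torque': array([-0.00317971, -0.02560452, -0.01235971]), 'gripper_force': 0.0, 'grip_width': 1.003074476861322}
scene [[480.46837685   0.         252.68294507]
 [  0.         480.46837685 191.41891283]
 [  0.           0.           1.        ]] [[ 0.21217356  0.97717762  0.01030908]
 [ 0.82675544 -0.17386818 -0.53501897]
 [-0.52101614  0.12203997 -0.84477714]] [-0.15953922 -0.36650107  1.60127551]
top [[355.86303312   0.         259.43171754]
 [  0.         355.86303312 187.67648654]
 [  0.           0.           1.        ]] [[ 0.02002289 -0.99951063  0.02403313]
 [-0.99413208 -0.02245947 -0.10581575]
 [ 0.10630374 -0.02177337 -0.99409528]] [0.0260891  0.49922768 1.00975838]
wrist [[307.82332549   0.         255.32928163]
 [  0.         307.82332549 186.50129119]
 [  0.           0.           1.        ]] [[ 0.36728747  0.93010485 -0.0022094 ]
 [ 0.88096288 -0.34711799  0.32157969]
 [ 0.29833591 -0.12005859 -0.94687994]] [-0.62352103 -0.04254552  0.38127395]
```

View pics/top0b.png

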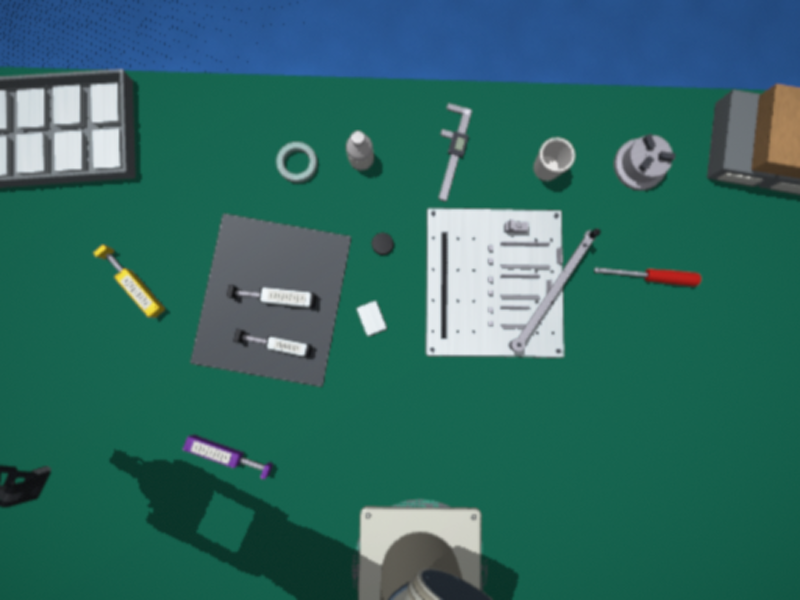

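View pics/scene0.png

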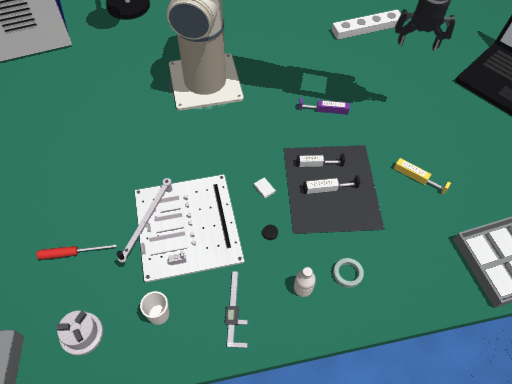

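```bash
cat > h.py <<'E'
from station import manip
import cv2,numpy as np
def shot(n,fn=None,crop=None,scale=1):
    d=manip.get_image(n)
    if fn:
        f=d["frame"]
        if crop: x0,y0,x1,y1=crop; f=f[y0:y1,x0:x1]
        cv2.imwrite("pics/"+fn,cv2.resize(f,None,fx=scale,fy=scale,interpolation=cv2.INTER_CUBIC))
    return d
def ray(d,px,z):
    c=-d["R"].T@d["t"]; v=d["R"].T@np.linalg.inv(d["K"])@np.array([px[0],px[1],1.])
    return (c+v*(z-c[2])/v[2])
def proj(d,X):
    p=d["K"]@(d["R"]@np.asarray(X,float)+d["t"]); return p[:2]/p[2]
def togo(target,yaw=None):
    """target TCP xyz; yaw = world angle (deg) of tool y axis; prints delta in tool units"""
    s=manip.observe(); R=s["tcp_rot"]; dl=R.T@(np.asarray(target)-s["eef_pos"])
    print("t",round(s["clock"],2),"pos",s["eef_pos"].round(4),"slide units",(dl/.05).round(2))
    cur=np.degrees(np.arctan2(R[1,1],R[0,1])); print("yaw tool y",cur.round(2),"tilt",(R[:,2]).round(4))
    if yaw is not None:
        dy=(yaw-cur+90)%180-90; print("turn world deg",dy.round(2),"-> turn z units (tool z down)",round(-dy/90,3))
E
python3 - <<'E'
from h import *
d=shot("top")
f=d["frame"]; hsv=cv2.cvtColor(f,cv2.COLOR_BGR2HSV)
# white things low saturation, bright
m=((hsv[...,1]<60)&(hsv[...,2]>120)).astype(np.uint8)
n,l,st,c=cv2.connectedComponentsWithStats(m)
for i in range(1,n):
    if st[i,4]>60:
        r=cv2.minAreaRect(np.argwhere(l==i)[:,::-1].astype(np.float32)); 
        b=np.array([ray(d,p,.03)[:2] for p in cv2.boxPoints(r)])
        print(st[i],"box@z30",b.round(3).tolist(),"c",b.mean(0).round(4),"sides",np.linalg.norm(b[1]-b[0]).round(3),np.linalg.norm(b[2]-b[1]).round(3))
cv2.imwrite("pics/jig0.png",cv2.resize(f[125:240,265:395],None,fx=5,fy=5,interpolation=cv2.INTER_CUBIC))
cv2.imwrite("pics/mat0.png",cv2.resize(f[130:255,115:235],None,fx=4.5,fy=4.5,interpolation=cv2.INTER_CUBIC))
E
```

```text
[   6   53   74   61 3291] box@z30 [[0.872, 0.802], [0.893, 0.588], [0.719, 0.565], [0.699, 0.775]] c [0.7957 0.6827] sides 0.214 0.175
[  0  58   5  25 110] box@z30 [[0.867, 0.813], [0.867, 0.802], [0.794, 0.795], [0.793, 0.806]] c [0.8304 0.8039] sides 0.012 0.074
[286  66  16  20 123] box@z30 [[0.819, -0.025], [0.869, -0.037], [0.859, -0.083], [0.808, -0.071]] c [ 0.8389 -0.0542] sides 0.052 0.048
[465  77  15  32 327] box@z30 [[0.758, -0.576], [0.852, -0.59], [0.848, -0.634], [0.755, -0.62]] c [ 0.8031 -0.605 ] sides 0.094 0.044
[222  84  15  17 137] box@z30 [[0.775, 0.166], [0.815, 0.138], [0.793, 0.108], [0.753, 0.135]] c [0.7839 0.1368] sides 0.049 0.037
[  0  86   5  27 131] box@z30 [[0.781, 0.805], [0.782, 0.793], [0.703, 0.786], [0.703, 0.797]] c [0.7422 0.7955] sides 0.012 0.079
[394  87  36  33 572] box@z30 [[0.78, -0.345], [0.838, -0.447], [0.759, -0.486], [0.702, -0.385]] c [ 0.7699 -0.4154] sides 0.117 0.088
[345  88  23  23 292] box@z30 [[0.805, -0.215], [0.807, -0.281], [0.739, -0.28], [0.737, -0.214]] c [ 0.7722 -0.2475] sides 0.067 0.068
[178  91  24  25 243] box@z
[... 728 characters left out ...]
214]] c [0.4899 0.2795] sides 0.03 0.134
[228 193  19  22 274] box@z30 [[0.47, 0.129], [0.486, 0.092], [0.433, 0.07], [0.418, 0.107]] c [0.4517 0.0994] sides 0.04 0.057
[158 215  39  13 268] box@z30 [[0.399, 0.327], [0.424, 0.323], [0.403, 0.215], [0.378, 0.22]] c [0.401  0.2714] sides 0.025 0.11
[122 282  26  15 202] box@z30 [[0.205, 0.417], [0.226, 0.411], [0.204, 0.343], [0.183, 0.349]] c [0.2042 0.3799] sides 0.022 0.071
[ 230  323   78   39 1940] box@z30 [[0.115, 0.113], [0.123, -0.103], [0.023, -0.106], [0.016, 0.108]] c [0.0691 0.0027] sides 0.217 0.1
[260 372  21  12 121] box@z30 [[-0.04, 0.024], [-0.011, 0.025], [-0.011, -0.03], [-0.039, -0.03]] c [-0.0253 -0.0027] sides 0.029 0.055
```

View pics/jig0.png

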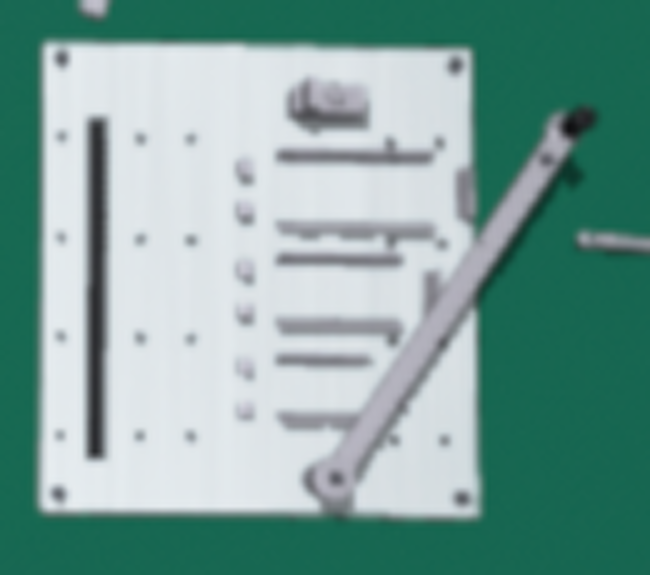

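View pics/mat0.png

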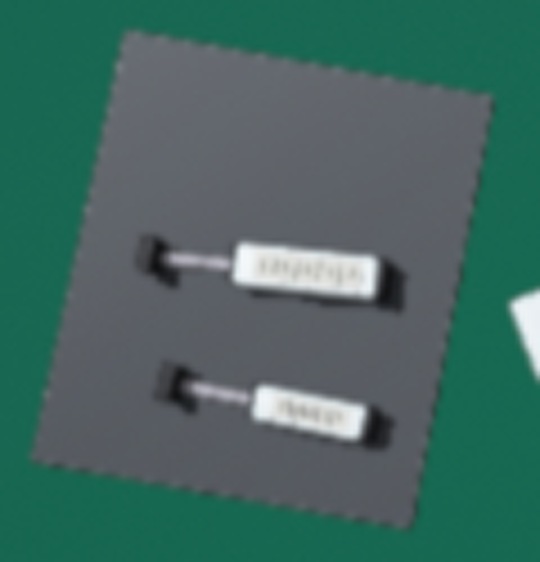

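```bash
cat >> h.py <<'E'
def jigfit(w,j):
    w=np.asarray(w)[:,:2];j=np.asarray(j,float)
    wc,jc=w.mean(0),j.mean(0); H=(j-jc).T@(w-wc); a=np.arctan2(H[0,1]-H[1,0],H[0,0]+H[1,1])
    R=np.array([[np.cos(a),-np.sin(a)],[np.sin(a),np.cos(a)]]); o=wc-R@jc
    print("jig o",o.round(4),"deg",np.degrees(a).round(2),"res mm",((w-(o+j@R.T))*1e3).round(1).tolist()); return o,a
E
python3 - <<'E'
from h import *
d=shot("top"); f=d["frame"]; g=cv2.cvtColor(f,cv2.COLOR_BGR2GRAY)
cr=[(273.4,133.6),(359,134.6),(361.2,228.6),(272.6,227.2)]
w=[ray(d,p,.012) for p in cr]
jigfit(w,np.array([(152,143),(152,-115),(-128,-115),(-128,143)])/1e3)
print("band ends",[ray(d,(265+x/5,125+y/5),.012).round(4) for x,y in((96,119),(95,458))])
print("hinge",ray(d,(265+333/5,125+478/5),.0525).round(4),"pin",ray(d,(265+577/5,125+121/5),.0825).round(4))
hsv=cv2.cvtColor(f,cv2.COLOR_BGR2HSV)
for (x,y,w_,h_) in ((165,180,40,25),(168,210,32,22)):
    m=np.zeros(g.shape,np.uint8); m[y:y+h_,x:x+w_]=g[y:y+h_,x:x+w_]>150
    m=cv2.morphologyEx(m,cv2.MORPH_OPEN,np.ones((4,4)))
    r=cv2.minAreaRect(np.argwhere(m)[:,::-1].astype(np.float32)); b=np.array([ray(d,p,.03)[:2] for p in cv2.boxPoints(r)])
    print(r,b.round(3).tolist(),b.mean(0).round(4),[np.linalg.norm(b[i]-b[i-1]).round(4) for i in(1,2)])
for x,y in((152,257),(178,387)): print("tabtop",ray(d,(115+x/4.5,130+y/4.5),.034).round(4))
E
```

```text
jig o [ 0.514  -0.1472] deg 0.57 res mm [[-0.3, 0.5], [0.9, -0.3], [-1.1, -1.3], [0.4, 1.1]]
band ends [array([ 0.6187, -0.0353,  0.012 ]), array([ 0.4165, -0.0373,  0.012 ])]
hinge [ 0.4069 -0.1683  0.0525] pin [ 0.6088 -0.2995  0.0825]
((183.445556640625, 190.5445556640625), (31.44317626953125, 9.154341697692871), 5.710592269897461) [[0.475, 0.301], [0.502, 0.3], [0.495, 0.21], [0.468, 0.211]] [0.4849 0.2557] [np.float64(0.0265), np.float64(0.0905)]
((183.98077392578125, 222.09616088867188), (24.71063232421875, 7.648528575897217), 11.309932708740234) [[0.39, 0.287], [0.411, 0.283], [0.399, 0.214], [0.378, 0.217]] [0.3944 0.2503] [np.float64(0.0217), np.float64(0.0706)]
tabtop [0.4922 0.3543 0.034 ]
tabtop [0.41   0.3336 0.034 ]
```

Call:
send_rows(turn=[[0,0,0.117],[0,0,0.117],[0,0,0.117],[0,0,0.117],[0,0,0.117],[0,0,0.117],[0,0,0.117],[0,0,0],[0,0,0],[0,0,0],[0,0,0],[0,0,0],[0,0,0],[0,0,0],[0,0,0],[0,0,0]], slide=[[0,0,0],[0,0,0],[0,0,0],[0,0,0],[0,0,0],[0,0,0],[0,0,0],[-0.75,0.67,0],[-0.75,0.67,0],[-0.75,0.67,0],[-0.75,0.67,0],[-0.75,0.67,0],[-0.75,0.67,0],[-0.75,0.67,0],[0,0,0],[0,0,0]], jaw=[1,1,1,1,1,1,1,1,1,1,1,1,1,1,1,1])

```text
clock: 2.25
eef_pos: [0.4388, 0.2986, 0.2393]
tcp_rot: [[0.092, 0.996, -0.0], [0.996, -0.092, 0.0], [0.0, -0.0, -1.0]]
ft_force: [-0.6, 1.1, 0.1]
grip_width: 0.997
gripper_force: 0.0
```

Run:
```python
from h import *
togo([.62,-.29,.16])
d=shot("wrist","w1.png",scale=1.5)
```

```text
t 2.25 pos [0.4388 0.2986 0.2393] slide units [-11.39   4.69   1.58]
yaw tool y -5.29 tilt [-3.e-04  2.e-04 -1.e+00]
```

View pics/w1.png

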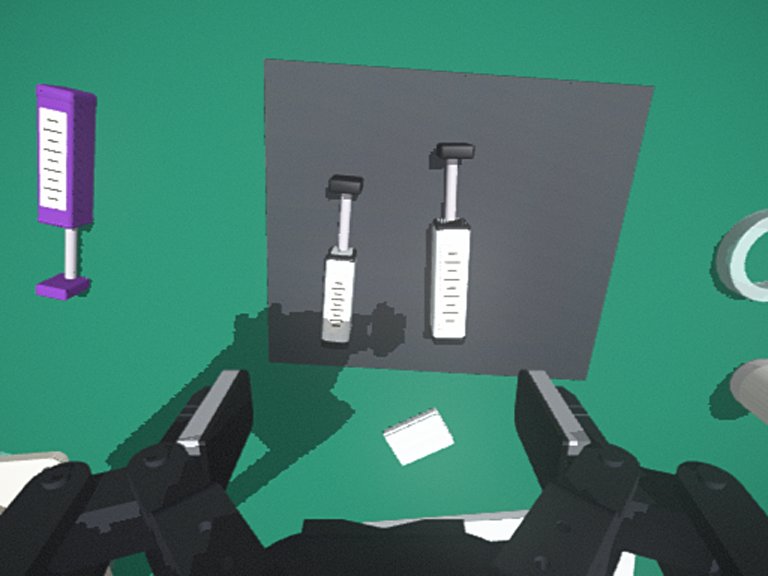

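```bash
cat >> h.py <<'E'
def gauges(d,rois,z=.03,thr=150):
    g=cv2.cvtColor(d["frame"],cv2.COLOR_BGR2GRAY); out=[]
    for x0,y0,x1,y1 in rois:
        m=np.zeros(g.shape,np.uint8); m[y0:y1,x0:x1]=g[y0:y1,x0:x1]>thr
        m=cv2.morphologyEx(cv2.morphologyEx(m,cv2.MORPH_CLOSE,np.ones((5,5))),cv2.MORPH_OPEN,np.ones((11,11)))
        p=np.argwhere(m)[:,::-1].astype(float); P=np.array([ray(d,q,z)[:2] for q in p])
        c,(w,h),a=cv2.minAreaRect((P*1e3).astype(np.float32)); 
        if w>h: w,h,a=h,w,a+90
        u=np.linalg.svd(P-P.mean(0))[2][0]; u=u if u[1]>0 else -u
        print("c",(np.array(c)/1e3).round(4),"WxL",round(w,1),round(h,1),"yaw of y axis",np.degrees(np.arctan2(u[1],u[0])).round(1),"mar",round(a,1))
E
python3 - <<'E'
from h import *
d=shot("wrist")
gauges(d,[(280,140,320,232),(205,160,240,232)],thr=110)
P=lambda x,y,z:ray(d,(x/1.5,y/1.5),z).round(4)
print("tab med",P(456,147,.034),"small",P(346,182,.034))
print("front edges med",P(436,228,.03),P(470,226,.03),"rear",P(432,335,.03),P(465,336,.03))
E
```

```text
c [0.491  0.2545] WxL 36.2 90.6 yaw of y axis 84.1 mar 175.2
c [0.399  0.2495] WxL 23.7 70.1 yaw of y axis 79.8 mar 172.4
tab med [0.4965 0.36   0.034 ] small [0.4161 0.3428 0.034 ]
front edges med [0.4796 0.302  0.03  ] [0.5053 0.3012 0.03  ] rear [0.4715 0.2131 0.03  ] [0.4984 0.2097 0.03  ]
```

Call:
send_rows(turn=[[0,0,0],[0,0,0],[0,0,0],[0,0,0],[0,0,0],[0,0,0],[0,0,0],[0,0,0],[0,0,0],[0,0,0],[0,0,0],[0,0,0],[0,0,0],[0,0,0],[0,0,-0.115],[0,0,-0.115],[0,0,-0.115],[0,0,-0.115],[0,0,-0.115],[0,0,-0.115]], slide=[[-0.83,0.326,0],[-0.83,0.326,0],[-0.83,0.326,0],[-0.83,0.326,0],[-0.83,0.326,0],[-0.83,0.326,0],[-0.83,0.326,0],[-0.83,0.326,0],[-0.83,0.326,0],[-0.83,0.326,0],[-0.83,0.326,0],[-0.83,0.326,0],[-0.83,0.326,0],[-0.83,0.326,0],[0,0,0],[0,0,0],[0,0,0],[0,0,0],[0,0,0],[0,0,0]], jaw=[1,1,1,1,1,1,1,1,1,1,1,1,1,1,0.38,0.38,0.38,0.38,0.38,0.38])

```text
clock: 4.85
eef_pos: [0.6138, -0.2992, 0.2391]
tcp_rot: [[-0.842, 0.54, -0.0], [0.54, 0.842, 0.0], [0.0, 0.0, -1.0]]
ft_force: [1.2, 0.4, 0.6]
grip_width: 0.383
gripper_force: 0.0
```

Run:
```python
from h import *
togo([.6125,-.3023,.068],57)
d=shot("wrist","w2.png",scale=1.5)
```

```text
t 4.85 pos [ 0.6138 -0.2992  0.2391] slide units [-0.01 -0.07  3.42]
yaw tool y 57.33 tilt [-4.e-04  3.e-04 -1.e+00]
turn world deg -0.33 -> turn z units (tool z down) 0.004
```

View pics/w2.png

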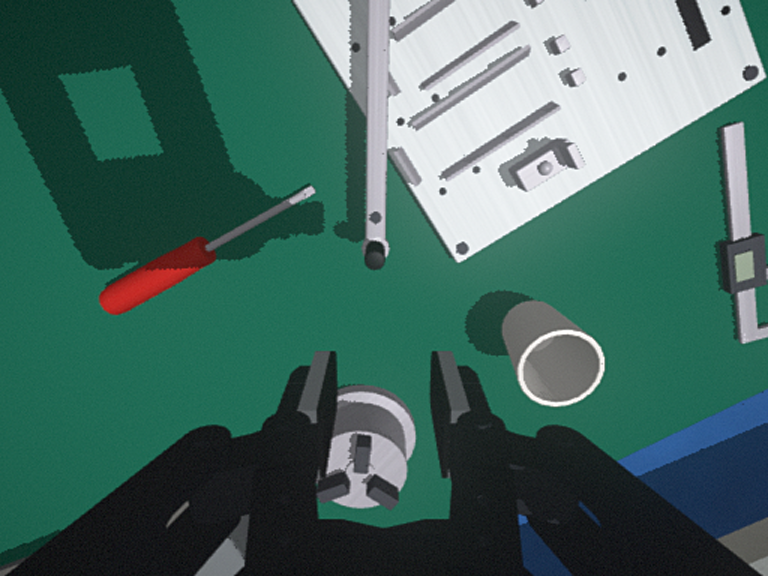

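Run:
```python
from h import *
d=shot("wrist")
p=ray(d,(375/1.5,258/1.5),.0825);print(p, "proj of tcp pt",proj(d,[.6138,-.2992,.0825])*1.5)
h=np.array([.4062,-.1683]);v=p[:2]-h;print(np.hypot(*v),np.degrees(np.arctan2(v[1],v[0])))
P=lambda x,y,z:ray(d,(x/1.5,y/1.5),z)
# plate corner and holes
print("corner BR of view (152,-115):",P(459,262,.012).round(4),"corner hole?",P(751,73,.012).round(4), "ball",P(545,168,.03).round(4))
togo([p[0],p[1],.068])
```

```text
[ 0.61226582 -0.30496409  0.0825    ] proj of tcp pt [383.68136407 255.38270617]
0.24726543295444856 -33.55257674797133
corner BR of view (152,-115): [ 0.6682 -0.2607  0.012 ] corner hole? [ 0.6566 -0.0142  0.012 ] ball [ 0.6332 -0.1728  0.03  ]
t 4.95 pos [ 0.6137 -0.2993  0.2391] slide units [-0.04 -0.11  3.42]
yaw tool y 57.05 tilt [-3.e-04  3.e-04 -1.e+00]
```

Call:
send_rows(turn=[[0,0,0],[0,0,0],[0,0,0],[0,0,0],[0,0,0],[0,0,0],[0,0,0],[0,0,0]], slide=[[-0.01,-0.022,0.69],[-0.01,-0.022,0.69],[-0.01,-0.022,0.69],[-0.01,-0.022,0.69],[0,-0.022,0.5],[0,0,0.2],[0,0,0],[0,0,0]], jaw=[0.38,0.38,0.38,0.38,0.38,0.38,0.26,0.26])

```text
clock: 5.95
eef_pos: [0.6127, -0.3067, 0.0676]
tcp_rot: [[-0.837, 0.547, 0.002], [0.547, 0.837, -0.001], [-0.002, 0.0, -1.0]]
ft_force: [0.4, -0.2, 1.0]
grip_width: 0.259
gripper_force: 0.0
```

Call:
send_rows(turn=[[0,0,0.0378],[0,0,0.0378],[0,0,0.0378],[0,0,0.0378],[0,0,0.0378],[0,0,0.0378],[0,0,0.0378],[0,0,0.0378],[0,0,0.0378],[0,0,0.0378],[0,0,0.0378],[0,0,0.0378],[0,0,0.0378],[0,0,0]], slide=[[0.009,-0.293,0],[0.009,-0.293,0],[0.009,-0.293,0],[0.009,-0.293,0],[0.009,-0.293,0],[0.009,-0.293,0],[0.009,-0.293,0],[0.009,-0.293,0],[0.009,-0.293,0],[0.009,-0.293,0],[0.009,-0.293,0],[0.009,-0.293,0],[0.009,-0.293,0],[0,0,0]], jaw=[0.26,0.26,0.26,0.26,0.26,0.26,0.26,0.26,0.26,0.26,0.26,0.26,0.26,0.26])

```text
clock: 7.7
eef_pos: [0.4588, -0.413, 0.0676]
tcp_rot: [[-0.218, 0.976, 0.001], [0.976, 0.218, -0.001], [-0.001, 0.001, -1.0]]
ft_force: [0.5, -0.5, -0.5]
grip_width: 0.26
gripper_force: 0.0
```

Run:
```python
from h import *
togo([.6,-.1,.24],0)
d=shot("top","t2.png",(240,110,420,245),4)
```

```text
t 7.7 pos [ 0.4588 -0.413   0.0676] slide units [ 5.49  4.12 -3.45]
yaw tool y 12.58 tilt [ 0.0012 -0.0012 -1.    ]
turn world deg -12.58 -> turn z units (tool z down) 0.14
```

View pics/t2.png

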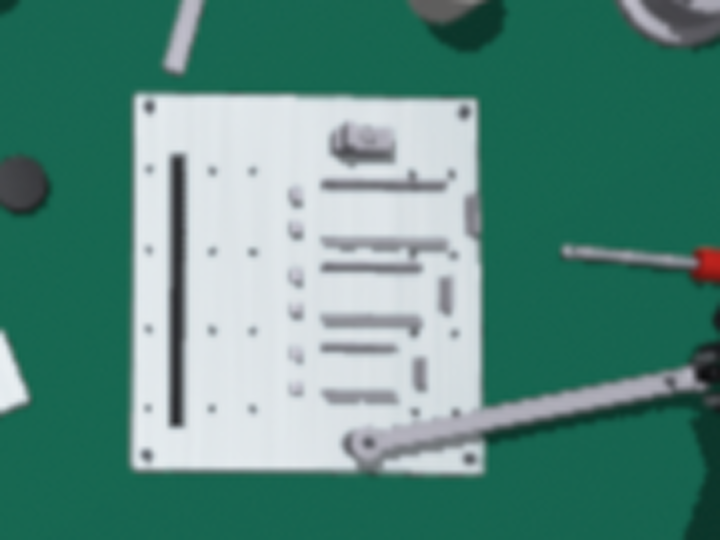

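Call:
send_rows(turn=[[0,0,0],[0,0,0],[0,0,0],[0,0,0.0665],[0,0,0.0665],[0,0,0],[0,0,0],[0,0,0],[0,0,0],[0,0,0],[0,0,0],[0,0,0],[0,0,0],[0,0,0]], slide=[[0,0,-0.5],[0,0,-0.8],[0,0,-0.8],[0,0,-0.8],[0,0,-0.55],[0.78,0.12,0],[0.78,0.12,0],[0.78,0.12,0],[0.78,0.12,0],[0.78,0.12,0],[0.78,0.12,0],[0.78,0.12,0],[0,0,0],[0,0,0]], jaw=[0.38,0.6,0.8,1,1,1,1,1,1,1,1,1,1,1])

```text
clock: 9.5
eef_pos: [0.4983, -0.1389, 0.2393]
tcp_rot: [[-0.013, 1.0, 0.001], [1.0, 0.013, -0.001], [-0.001, 0.001, -1.0]]
ft_force: [-0.7, -0.7, -0.2]
grip_width: 1.003
gripper_force: 0.0
```

Run:
```python
from h import *
togo([.5,-.14,.24],0.57)
d=shot("wrist","w3.png",scale=1.55)
np.savez("w3.npz",**d)
```

```text
t 9.5 pos [ 0.4983 -0.1389  0.2393] slide units [-0.02  0.03 -0.01]
yaw tool y 0.75 tilt [ 1.e-03 -6.e-04 -1.e+00]
turn world deg -0.18 -> turn z units (tool z down) 0.002
```

View pics/w3.png

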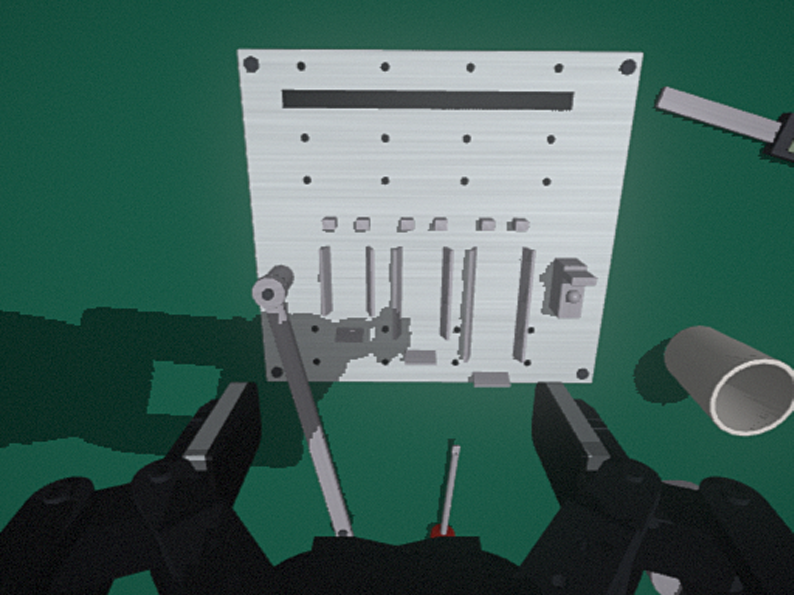

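Run:
```python
from h import *
d=dict(np.load("w3.npz")); P=lambda x,y,z:ray(d,(x/1.55,y/1.55),z)
c=[P(*q,.012) for q in((239,50),(642,53),(592,382),(268,381))]
o,a=jigfit(c,np.array([(-128,143),(152,143),(152,-115),(-128,-115)])/1e3)
R=np.array([[np.cos(a),-np.sin(a)],[np.sin(a),np.cos(a)]])
J=lambda x,y,z:((P(x,y,z)[:2]-o)@R*1e3).round(1)
print("band",J(283,99,.012),J(573,101,.012))
for x in(331,363,408,441,487,520): print("post top",J(x,221,.025))
for x,y in((325,248),(325,314),(370,248),(373,314),(397,248),(397,337),(447,249),(447,337),(470,249),(466,358),(529,249),(520,358)): print("guide",x,y,J(x,y,.025))
for x,y in((350,330),(420,352),(491,375)): print("rear",J(x,y,.025))
```

```text
jig o [ 0.5173 -0.1496] deg 0.43 res mm [[1.8, -0.9], [-1.8, -1.3], [-0.9, 1.2], [0.9, 1.0]]
band [-98.3 111. ] [106.6 110.8]
post top [-66.   26.9]
post top [-42.4  27. ]
post top [-9.3 27.2]
post top [15.  27.3]
post top [49.  27.5]
post top [73.3 27.6]
guide 325 248 [-71.3   6.5]
guide 325 314 [-73.5 -46.8]
guide 370 248 [-37.5   6.6]
guide 373 314 [-35.8 -46.6]
guide 397 248 [-17.3   6.7]
guide 397 337 [-16.8 -66.3]
guide 447 249 [20.3  6.2]
guide 447 337 [ 23.2 -66.1]
guide 470 249 [37.6  6.3]
guide 466 358 [ 39.4 -84.7]
guide 529 249 [82.   6.5]
guide 520 358 [ 83.3 -84.5]
rear [-54.2 -60.4]
rear [  1.9 -79.5]
rear [  60.8 -100.2]
```

Call:
send_rows(turn=[[0,0,0],[0,0,0],[0,0,0],[0,0,0],[0,0,0],[0,0,0],[0,0,0],[0,0,0],[0,0,0],[0,0,0],[0,0,0.06],[0,0,0],[0,0,0],[0,0,0],[0,0,0],[0,0,0]], slide=[[0.79,-0.01,0],[0.79,-0.01,0],[0.79,-0.01,0],[0.79,-0.01,0],[0.79,-0.01,0],[0.79,-0.01,0],[0.79,-0.01,0],[0.79,-0.01,0],[0.79,-0.01,0],[0.79,-0.01,0],[0,0,0.7],[0,0,0.7],[0,0,0.7],[0,0,0.7],[0,0,0],[0,0,0]], jaw=[1,1,1,1,1,1,1,1,1,1,0.65,0.65,0.65,0.65,0.65,0.65])

```text
clock: 11.55
eef_pos: [0.4892, 0.2558, 0.0998]
tcp_rot: [[0.083, 0.997, 0.001], [0.997, -0.083, 0.0], [0.001, 0.001, -1.0]]
ft_force: [0.6, -0.8, 0.1]
grip_width: 0.652
gripper_force: 0.0
```

Run:
```python
from h import *
togo([.4888,.2565,.022],-4.7)
d=shot("wrist","w4.png",scale=1.5); np.savez("w4.npz",**d)
```

```text
t 11.55 pos [0.4892 0.2558 0.0998] slide units [ 0.01 -0.01  1.56]
yaw tool y -4.79 tilt [ 1.1e-03  5.0e-04 -1.0e+00]
turn world deg 0.09 -> turn z units (tool z down) -0.001
```

View pics/w4.png

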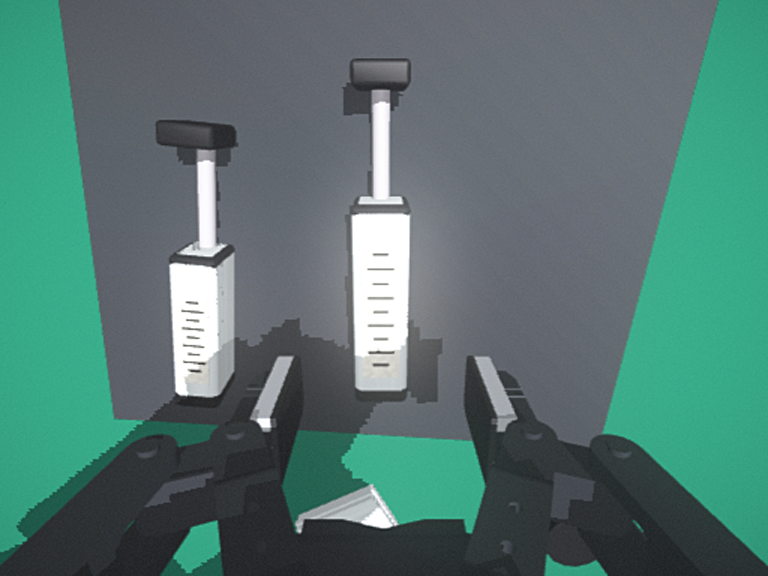

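Run:
```python
from h import *
d=dict(np.load("w4.npz")); P=lambda x,y,z:ray(d,(x/1.5,y/1.5),z).round(4)
f,r=P(380,209,.032),P(381,396,.032); print("front",f,"rear",r,(f+r)/2,np.linalg.norm(f-r))
print("tab top centre",P(380,66,.036))
togo([(f+r)[0]/2,(f+r)[1]/2,.024])
```

```text
front [0.4924 0.302  0.032 ] rear [0.4847 0.2073 0.032 ] [0.48855 0.25465 0.032  ] 0.09501252549006366
tab top centre [0.4973 0.3589 0.036 ]
t 11.6 pos [0.4895 0.2562 0.1003] slide units [-0.03 -0.02  1.53]
yaw tool y -4.78 tilt [ 0.0022  0.001  -1.    ]
```

Call:
send_rows(turn=[[0,0,0],[0,0,0],[0,0,0],[0,0,0],[0,0,0],[0,0,0],[0,0,0],[0,0,0],[0,0,0],[0,0,0]], slide=[[0,-0.01,0.5],[0,0,0.5],[0,0,0.4],[0,0,0.14],[0,0,0],[0,0,0],[0,0,0],[0,0,0],[0,0,0],[0,0,0]], jaw=[0.65,0.65,0.65,0.65,0.45,0.2,0.1,0.1,0.1,0.1], squeeze=45)

```text
clock: 12.85
eef_pos: [0.4883, 0.2564, 0.0227]
tcp_rot: [[0.083, 0.997, 0.001], [0.997, -0.083, 0.001], [0.001, 0.001, -1.0]]
ft_force: [0.2, -0.5, 6.4]
grip_width: 0.296
gripper_force: 45.8
```

Call:
send_rows(turn=[[0,0,0],[0,0,0],[0,0,0],[0,0,0],[0,0,0]], slide=[[0,0,-0.2],[0,0,-0.6],[0,0,-0.7],[0,0,-0.7],[0,0,0]], jaw=[0.1,0.1,0.1,0.1,0.1])

```text
clock: 13.48
eef_pos: [0.4892, 0.2569, 0.1347]
tcp_rot: [[0.083, 0.997, 0.005], [0.997, -0.083, 0.002], [0.003, 0.005, -1.0]]
ft_force: [0.5, -0.6, -1.2]
grip_width: 0.296
gripper_force: 44.9
```

Run:
```python
from h import *
s=manip.observe(); print(s["grip_width"],s["gripper_force"],s["ft_force"].round(1))
d=shot("wrist","w5.png",scale=1.5); np.savez("w5.npz",s_pos=s["eef_pos"],s_rot=s["tcp_rot"],**d)
```

```text
0.2957702919508607 44.90167200565338 [ 0.5 -0.6 -1.2]
```

View pics/w5.png

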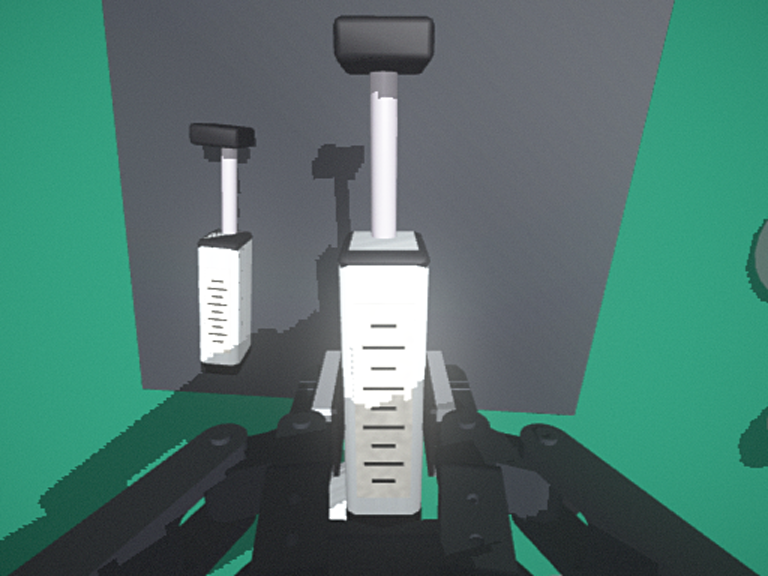

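Call:
send_rows(turn=[[0,0,-0.059],[0,0,0],[0,0,0],[0,0,0],[0,0,0],[0,0,0],[0,0,0],[0,0,0],[0,0,0],[0,0,0],[0,0,0],[0,0,0],[0,0,0],[0,0,0],[0,0,0],[0,0,0],[0,0,0],[0,0,0],[0,0,0]], slide=[[0,0,0],[-0.4,0.02,0],[-0.7,0.044,0],[-0.7,0.044,0],[-0.7,0.044,0],[-0.7,0.044,0],[-0.7,0.044,0],[-0.7,0.044,0],[-0.7,0.044,0],[-0.7,0.044,0],[-0.7,0.044,0],[-0.7,0.044,0],[-0.7,0.044,0],[-0.67,0.04,0],[0,0,0.4],[0,0,0.5],[0,0,0.4],[0,0,0.15],[0,0,0]], jaw=[0.1,0.1,0.1,0.1,0.1,0.1,0.1,0.1,0.1,0.1,0.1,0.1,0.1,0.1,0.1,0.1,0.1,0.1,0.1], squeeze=60)

```text
clock: 15.9
eef_pos: [0.5183, -0.1823, 0.0586]
tcp_rot: [[-0.009, 1.0, -0.002], [1.0, 0.009, 0.001], [0.001, -0.002, -1.0]]
ft_force: [-0.4, 0.2, -1.9]
grip_width: 0.29
gripper_force: 65.3
```

Run:
```python
from h import *
s=manip.observe(); print(s["grip_width"],s["gripper_force"],s["ft_force"].round(1)); togo([.5203,-.1816,.0345],.5)
d=shot("wrist","w6.png",scale=1.5); np.savez("w6.npz",s_pos=s["eef_pos"],s_rot=s["tcp_rot"],**d)
```

```text
0.29041380497432584 65.29510617256165 [-0.4  0.2 -1.9]
t 15.9 pos [ 0.5183 -0.1823  0.0586] slide units [0.01 0.04 0.48]
yaw tool y 0.52 tilt [-1.8e-03  6.0e-04 -1.0e+00]
turn world deg -0.02 -> turn z units (tool z down) 0.0
```

View pics/w6.png

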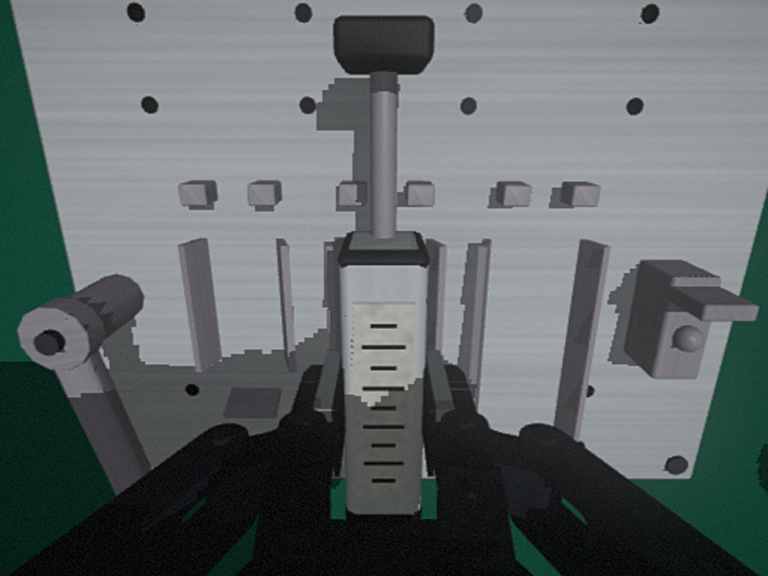

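Run:
```python
from h import *
for n in("w5","w6"):
    d=dict(np.load(n+".npz")); p=d["s_pos"];R=d["s_rot"]
    for m in (0,.002):
        for row,h in((16,.034),(34,.034),(50,.034),(73,.002),(233,0.),(262,.03)):
            q=ray(d,(384/1.5,row/1.5),p[2]-.0227+h+m); print(n,m,row,h,(R.T@(q-p)*1e3).round(1)[:2],end=" | ")
        print()
d=dict(np.load("w6.npz"))
a=.0075;o=np.array([.5173,-.1496])
for x,y in((351,183),(420,183)): print("post top back edge",ray(d,(x/1.5,y/1.5),.025).round(4))
for x,y in((351,207),(420,206)): print("post inner face bottom",ray(d,(x/1.5,y/1.5),.012).round(4))
for x,y in((149,105),(308,105),(469,106),(634,106)): print("hole",ray(d,(x/1.5,y/1.5),.012).round(4))
```

```text
w5 0 16 0.034 [106.1   0.7] | w5 0 34 0.034 [102.3   0.7] | w5 0 50 0.034 [98.8  0.7] | w5 0 73 0.002 [96.7  0.8] | w5 0 233 0.0 [45.8  0.8] | w5 0 262 0.03 [44.2  0.7] | 
w5 0.002 16 0.034 [105.7   0.7] | w5 0.002 34 0.034 [102.    0.7] | w5 0.002 50 0.034 [98.6  0.7] | w5 0.002 73 0.002 [96.6  0.8] | w5 0.002 233 0.0 [46.3  0.8] | w5 0.002 262 0.03 [44.8  0.7] | 
w6 0 16 0.034 [106.    0.7] | w6 0 34 0.034 [102.2   0.7] | w6 0 50 0.034 [98.8  0.7] | w6 0 73 0.002 [96.7  0.7] | w6 0 233 0.0 [45.8  0.8] | w6 0 262 0.03 [44.2  0.7] | 
w6 0.002 16 0.034 [105.7   0.6] | w6 0.002 34 0.034 [101.9   0.7] | w6 0.002 50 0.034 [98.5  0.7] | w6 0.002 73 0.002 [96.5  0.7] | w6 0.002 233 0.0 [46.3  0.8] | w6 0.002 262 0.03 [44.8  0.7] | 
post top back edge [ 0.5066 -0.1207  0.025 ]
post top back edge [ 0.5314 -0.1205  0.025 ]
post inner face bottom [ 0.5056 -0.1316  0.012 ]
post inner face bottom [ 0.5328 -0.131   0.012 ]
hole [ 0.4318 -0.0947  0.012 ]
hole [ 0.4903 -0.0942  0.012 ]
hole [ 0.5495 -0.094   0.012 ]
hole [ 0.6102 -0.0935  0.012 ]
```

Call:
send_rows(turn=[[0,0,0],[0,0,0],[0,0,0],[0,0,0],[0,0,0]], slide=[[0.006,0.016,0.1],[0,0,0.1],[0,0,0.1],[0,0,0.1],[0,0,0]], jaw=[0.1,0.1,0.1,0.1,0.1])

```text
clock: 16.58
eef_pos: [0.5197, -0.1817, 0.0388]
tcp_rot: [[-0.01, 1.0, -0.001], [1.0, 0.01, 0.0], [0.0, -0.001, -1.0]]
ft_force: [-0.7, -0.2, -1.2]
grip_width: 0.29
gripper_force: 65.3
```

Call:
send_rows(turn=[[0,0,0],[0,0,0],[0,0,0]], slide=[[0,0,0.04],[0,0,0.03],[0,0,0]], jaw=[0.1,0.1,0.1])

```text
clock: 16.95
eef_pos: [0.52, -0.1818, 0.0358]
tcp_rot: [[-0.01, 1.0, -0.0], [1.0, 0.01, 0.0], [0.0, -0.0, -1.0]]
ft_force: [-0.7, -0.3, -1.7]
grip_width: 0.289
gripper_force: 65.3
```

Call:
send_rows(turn=[[0,0,0],[0,0,0],[0,0,0]], slide=[[0,0,0.02],[0,0,0.01],[0,0,0]], jaw=[0.1,0.1,0.1])

```text
clock: 17.32
eef_pos: [0.5202, -0.1816, 0.0345]
tcp_rot: [[-0.01, 1.0, 0.0], [1.0, 0.01, 0.0], [0.0, 0.0, -1.0]]
ft_force: [-0.0, 3.5, 1.7]
grip_width: 0.287
gripper_force: 65.7
```

Call:
send_rows(turn=[[0,0,0],[0,0,0],[0,0,0],[0,0,0],[0,0,0],[0,0,0],[0,0,0],[0,0,0]], slide=[[0,0,0],[0,0,0],[0,0,0],[0,0,-0.3],[0,0,-0.6],[0,0,-0.6],[0,0,-0.5],[0,0,0]], jaw=[0.4,0.5,0.5,0.5,0.5,0.5,0.5,0.5])

```text
clock: 18.32
eef_pos: [0.5216, -0.1824, 0.1372]
tcp_rot: [[-0.01, 1.0, 0.005], [1.0, 0.01, -0.002], [-0.002, 0.005, -1.0]]
ft_force: [-0.3, 0.5, -1.0]
grip_width: 0.501
gripper_force: 0.0
```

Run:
```python
from h import *
togo([.399,.2497,.24],-10.2)
d=shot("wrist","w7.png",scale=1.5); np.savez("w7.npz",**d)
```

```text
t 18.32 pos [ 0.5216 -0.1824  0.1372] slide units [ 8.66 -2.35 -2.08]
yaw tool y 0.57 tilt [ 0.0048 -0.0018 -1.    ]
turn world deg -10.77 -> turn z units (tool z down) 0.12
```

View pics/w7.png

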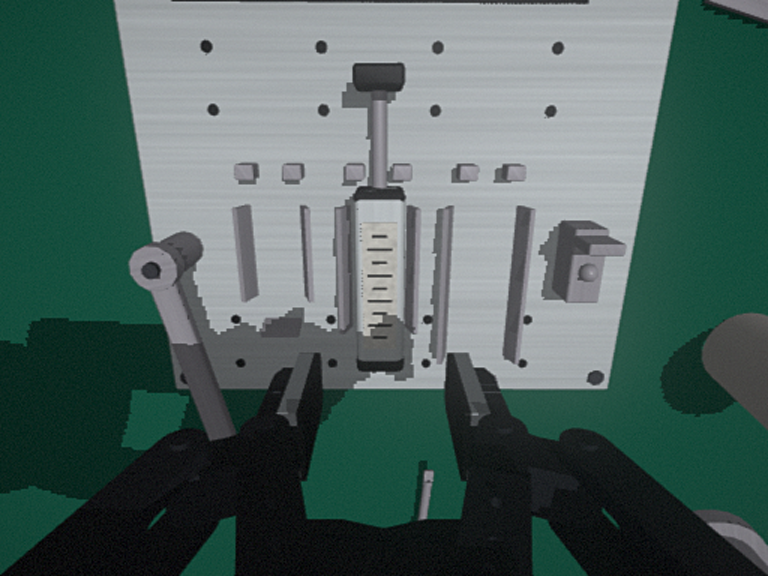

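Call:
send_rows(turn=[[0,0,0],[0,0,0],[0,0,0],[0,0,0],[0,0,0],[0,0,0],[0,0,0],[0,0,0],[0,0,0],[0,0,0],[0,0,0],[0,0,0],[0,0,0.06],[0,0,0.06],[0,0,0],[0,0,0]], slide=[[0.72,-0.196,0],[0.72,-0.196,0],[0.72,-0.196,0],[0.72,-0.196,0],[0.72,-0.196,0],[0.72,-0.196,0],[0.72,-0.196,0],[0.72,-0.196,0],[0.72,-0.196,0],[0.72,-0.196,0],[0.72,-0.196,0],[0.72,-0.196,0],[0,0,0.3],[0,0,0.4],[0,0,0],[0,0,0]], jaw=[0.6,0.6,0.6,0.6,0.6,0.6,0.6,0.6,0.6,0.6,0.6,0.6,0.6,0.6,0.6,0.6])

```text
clock: 20.38
eef_pos: [0.3981, 0.2488, 0.0994]
tcp_rot: [[0.176, 0.984, -0.001], [0.984, -0.176, -0.0], [-0.0, -0.0, -1.0]]
ft_force: [0.9, -0.3, 0.1]
grip_width: 0.599
gripper_force: 0.0
```

Run:
```python
from h import *
s=manip.observe()
d=shot("wrist"); g=cv2.cvtColor(d["frame"],cv2.COLOR_BGR2GRAY); R=s["tcp_rot"];p=s["eef_pos"]
print(p,"expected px: ", (proj(d,[.399,.2497,.03])*1).round(1))
m=np.zeros(g.shape,np.uint8); m[100:270,170:340]=g[100:270,170:340]>110
m=cv2.morphologyEx(m,cv2.MORPH_OPEN,np.ones((15,15)))
q=np.argwhere(m)[:,::-1]; b=cv2.boundingRect(q.astype(np.int32)); print(b)
# per-row centre lines -> tool frame
for r in np.linspace(b[1]+2,b[1]+b[3]-3,6).astype(int):
    c=np.where(m[r])[0]; l,h=[(R.T@(ray(d,(u,r),.032)-p)*1e3)[:2].round(1) for u in(c.min(),c.max())]; print(r,l,h)
k=np.zeros(g.shape,np.uint8); k[0:110,200:320]=g[0:110,200:320]<45
k=cv2.morphologyEx(k,cv2.MORPH_OPEN,np.ones((7,7))); n,_,st,ce=cv2.connectedComponentsWithStats(k); print(st[1:].tolist())
for s_ in st[1:]: print("tab",(R.T@(ray(d,(s_[0]+s_[2]/2,s_[1]+s_[3]/3),.036)-p)*1e3)[:2].round(1))
cv2.imwrite("pics/w8.png",d["frame"])
```

```text
[0.39807154 0.24882889 0.09935016] expected px:  [255.7 202.2]
(216, 122, 86, 125)
124 [ 56.3 -14.6] [56.3 -5.5]
148 [40.6 10.9] [40.6 25.6]
172 [ 24.  -26.3] [24.  31.7]
196 [  6.5 -25.6] [ 6.5 30.4]
220 [-11.9 -11.2] [-11.9  10.4]
244 [-31.4 -10.8] [-31.4   9.9]
[]
```

View pics/w8.png

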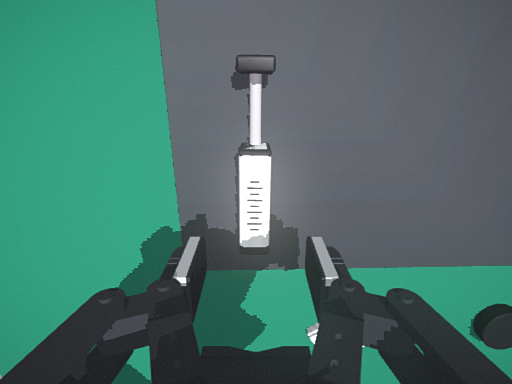

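Call:
send_rows(turn=[[0,0,0],[0,0,0],[0,0,0],[0,0,0],[0,0,0],[0,0,0],[0,0,0],[0,0,0],[0,0,0],[0,0,0],[0,0,0],[0,0,0],[0,0,0],[0,0,0],[0,0,0]], slide=[[0,0,0.5],[0,0,0.5],[0,0,0.4],[0,0,0.13],[0,0,0],[0,0,0],[0,0,0],[0,0,0],[0,0,0],[0,0,0],[0,0,-0.2],[0,0,-0.6],[0,0,-0.7],[0,0,-0.7],[0,0,0]], jaw=[0.6,0.6,0.6,0.6,0.45,0.2,0.05,0.05,0.05,0.05,0.05,0.05,0.05,0.05,0.05], squeeze=60)

```text
clock: 22.3
eef_pos: [0.3996, 0.2499, 0.1356]
tcp_rot: [[0.178, 0.984, 0.005], [0.984, -0.178, 0.003], [0.004, 0.004, -1.0]]
ft_force: [0.8, -0.0, -2.0]
grip_width: 0.239
gripper_force: 59.2
```

Run:
```python
from h import *
s=manip.observe(); print(s["grip_width"],s["gripper_force"]); p=s["eef_pos"];R=s["tcp_rot"]
d=shot("wrist"); g=cv2.cvtColor(d["frame"],cv2.COLOR_BGR2GRAY)
col=g[:,int(d["K"][0,2])-12:int(d["K"][0,2])-9].mean(1).astype(int)
print("col-10",col[:190:2].tolist())
print("row profiles",g[100,225:290].tolist())
togo([.4632,-.1728,p[2]],.5)
np.savez("w9.npz",s_pos=p,s_rot=R,**d)
```

```text
0.23947400875283867 59.21114802360535
col-10 [104, 105, 104, 104, 105, 105, 104, 105, 105, 104, 105, 108, 105, 107, 106, 107, 107, 108, 108, 77, 66, 96, 109, 104, 98, 95, 91, 85, 82, 79, 74, 63, 54, 45, 41, 60, 109, 106, 107, 108, 107, 105, 108, 107, 108, 106, 107, 107, 106, 106, 108, 107, 108, 106, 107, 107, 70, 69, 71, 70, 67, 70, 85, 106, 106, 105, 106, 107, 106, 105, 107, 106, 104, 106, 105, 106, 104, 105, 106, 105, 106, 106, 107, 106, 108, 74, 63, 65, 67, 68, 70, 72, 74, 76, 81]
row profiles [106, 108, 105, 107, 103, 108, 107, 108, 107, 109, 107, 110, 106, 107, 109, 106, 110, 109, 107, 110, 108, 118, 165, 190, 212, 224, 231, 234, 239, 244, 247, 246, 244, 240, 235, 231, 224, 207, 172, 106, 107, 106, 108, 108, 111, 108, 109, 109, 106, 105, 110, 107, 108, 109, 106, 107, 108, 108, 108, 106, 107, 103, 106, 106, 105]
t 22.35 pos [0.3987 0.2493 0.1341] slide units [-8.08  2.77 -0.04]
yaw tool y -10.22 tilt [ 0.0026  0.0015 -1.    ]
turn world deg 10.72 -> turn z units (tool z down) -0.119
```

Run:
```python
from h import *
d=dict(np.load("w9.npz")); p=d["s_pos"];R=d["s_rot"]
for row,h in((37,.034),(70,.002)): print((R.T@(ray(d,(255.3,row),p[2]-.0227+h)-p)*1e3).round(1)[:2])
```

```text
[97.7  0.5]
[87.5  0.5]
```

Call:
send_rows(turn=[[0,0,-0.0595],[0,0,-0.0595],[0,0,0],[0,0,0],[0,0,0],[0,0,0],[0,0,0],[0,0,0],[0,0,0],[0,0,0],[0,0,0],[0,0,0],[0,0,0],[0,0,0],[0,0,0],[0,0,0],[0,0,0],[0,0,0],[0,0,0],[0,0,0]], slide=[[0,0,0],[0,0,0],[-0.4,0.05,0],[-0.7,0.1,0],[-0.7,0.1,0],[-0.7,0.1,0],[-0.7,0.1,0],[-0.7,0.1,0],[-0.7,0.1,0],[-0.7,0.1,0],[-0.7,0.1,0],[-0.7,0.1,0],[-0.7,0.1,0],[-0.7,0.1,0],[-0.35,0.06,0],[0,0,0.4],[0,0,0.5],[0,0,0.4],[0,0,0.2],[0,0,0]], jaw=[0.05,0.05,0.05,0.05,0.05,0.05,0.05,0.05,0.05,0.05,0.05,0.05,0.05,0.05,0.05,0.05,0.05,0.05,0.05,0.05])

```text
clock: 24.85
eef_pos: [0.4615, -0.1724, 0.057]
tcp_rot: [[-0.009, 1.0, -0.002], [1.0, 0.009, 0.001], [0.001, -0.002, -1.0]]
ft_force: [-0.1, 0.4, -0.8]
grip_width: 0.242
gripper_force: 59.1
```

Run:
```python
from h import *
s=manip.observe(); print(s["grip_width"],s["gripper_force"],s["ft_force"].round(1)); togo([.4631,-.1728,.0345],.5)
d=shot("wrist","w10.png",scale=1.5)
```

```text
0.24246786798761127 59.13470685482025 [-0.1  0.4 -0.8]
t 24.85 pos [ 0.4615 -0.1724  0.057 ] slide units [-0.01  0.03  0.45]
yaw tool y 0.5 tilt [-2.e-03  8.e-04 -1.e+00]
turn world deg -0.0 -> turn z units (tool z down) 0.0
```

View pics/w10.png

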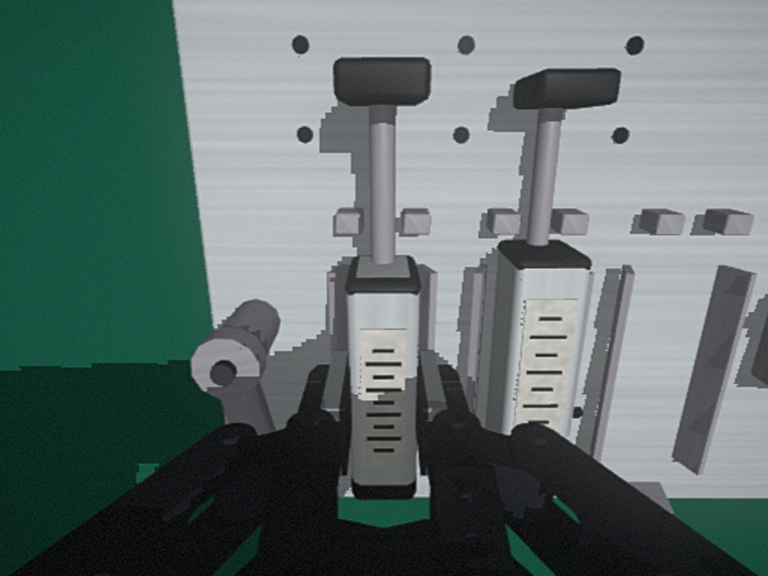

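Call:
send_rows(turn=[[0,0,0],[0,0,0],[0,0,0],[0,0,0],[0,0,0],[0,0,0]], slide=[[0,-0.01,0.1],[0,0,0.1],[0,0,0.1],[0,0,0.09],[0,0,0.03],[0,0,0]], jaw=[0.05,0.05,0.05,0.05,0.05,0.05])

```text
clock: 25.65
eef_pos: [0.4616, -0.173, 0.0367]
tcp_rot: [[-0.008, 1.0, -0.0], [1.0, 0.008, 0.0], [0.0, -0.0, -1.0]]
ft_force: [-0.1, -0.2, -1.4]
grip_width: 0.243
gripper_force: 59.1
```

Call:
send_rows(turn=[[0,0,0],[0,0,0],[0,0,0],[0,0,0]], slide=[[0,0,0.02],[0,0,0.02],[0,0,0.02],[0,0,0]], jaw=[0.05,0.05,0.05,0.05])

```text
clock: 26.15
eef_pos: [0.4617, -0.1727, 0.0339]
tcp_rot: [[-0.008, 1.0, -0.0], [1.0, 0.008, 0.0], [0.0, -0.0, -1.0]]
ft_force: [0.6, 4.2, 2.0]
grip_width: 0.241
gripper_force: 59.7
```

Call:
send_rows(turn=[[0,0,0],[0,0,0],[0,0,0],[0,0,0],[0,0,0],[0,0,0],[0,0,0],[0,0,0],[0,0,0]], slide=[[0,0,0],[0,0,0],[0,0,0],[0,0,-0.3],[0,0,-0.6],[0,0,-0.8],[0,0,-0.8],[0,0,-0.8],[0,0,0]], jaw=[0.35,0.4,0.4,0.4,0.4,0.4,0.4,0.4,0.4])

```text
clock: 27.28
eef_pos: [0.4636, -0.1738, 0.2028]
tcp_rot: [[-0.008, 1.0, 0.007], [1.0, 0.008, -0.003], [-0.003, 0.007, -1.0]]
ft_force: [0.5, -0.6, -0.1]
grip_width: 0.4
gripper_force: 0.0
```

Run:
```python
from h import *
togo([.4588,-.413,.066],12.6)
d=shot("wrist","w11.png",scale=1.5);np.savez("w11.npz",**d)
```

```text
t 27.27 pos [ 0.4636 -0.1738  0.2028] slide units [-4.78 -0.16  2.75]
yaw tool y 0.48 tilt [ 0.0069 -0.0028 -1.    ]
turn world deg 12.12 -> turn z units (tool z down) -0.135
```

View pics/w11.png

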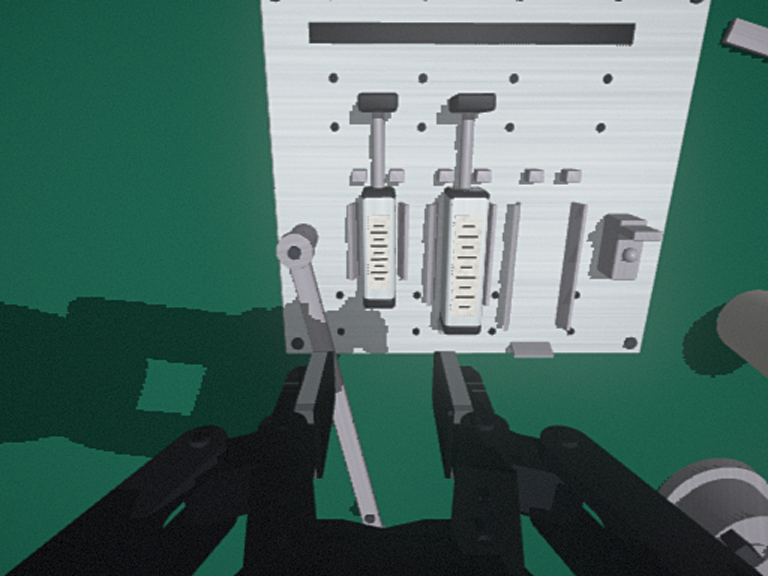

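Call:
send_rows(turn=[[0,0,-0.0675],[0,0,-0.0675],[0,0,0],[0,0,0],[0,0,0],[0,0,0],[0,0,0],[0,0,0],[0,0,0],[0,0,0],[0,0,0]], slide=[[0,0,0],[0,0,0],[-0.664,-0.151,0],[-0.664,-0.151,0],[-0.664,-0.151,0],[-0.664,-0.151,0],[-0.664,-0.151,0],[-0.664,-0.151,0],[-0.664,-0.151,0],[0,0,0],[0,0,0]], jaw=[0.45,0.45,0.45,0.45,0.45,0.45,0.45,0.45,0.45,0.45,0.45])

```text
clock: 28.7
eef_pos: [0.4602, -0.4104, 0.1976]
tcp_rot: [[-0.218, 0.976, -0.002], [0.976, 0.218, 0.002], [0.002, -0.001, -1.0]]
ft_force: [-0.8, 0.4, 0.2]
grip_width: 0.451
gripper_force: 0.0
```

Run:
```python
from h import *
d=shot("wrist"); g=cv2.cvtColor(d["frame"],cv2.COLOR_BGR2GRAY)
e=proj(d,[.4627,-.4121,.0825]); print("expected pin px",e.round(1)); x,y=e.astype(int)
k=(g[y-30:y+30,x-30:x+30]<50).astype(np.uint8); k=cv2.morphologyEx(k,cv2.MORPH_OPEN,np.ones((5,5)))
n,_,st,ce=cv2.connectedComponentsWithStats(k)
for s,c in zip(st[1:],ce[1:]): print(s,c+[x-30,y-30])
togo([.4627,-.4121,.066],12.6)
print(g[y-24:y+26:4,x-24:x+26:3])
```

```text
expected pin px [257.6 186.1]
[23 13 12  8 80] [255.45  172.525]
t 28.75 pos [ 0.4603 -0.4101  0.1979] slide units [-0.05  0.04  2.64]
yaw tool y 12.65 tilt [-0.0016  0.0017 -1.    ]
turn world deg -0.05 -> turn z units (tool z down) 0.001
[[104 107  65  66  65  65 219 222 219 220 199 104 107 107 107 106 105]
 [104 101  63  65  64  84 243 255 255 223 227 101 107 105 106 106 104]
 [108  68  61  65  63 234 101  34  43  38 228 150 105 105 103 106 108]
 [ 63  66  63  64  74 126  35  42  44  46  96 227 105 107 105 107 102]
 [ 62  64  67  63  67 124  41  74  82  88  55 118 104 107 103 104 109]
 [102 108  77 103 103  81  58  60  64  66  57 105 108 104 107 109 104]
 [103 106 102 105 107  98  53  50  59  50  62 106 106 110 105 106 108]
 [ 71 104 104 104 102 103 108  88  64 105 105 105 102 104 103 103 102]
 [ 60 106 107 102 103 105 104 103 104 105 103 104 106 106 104 104 107]
 [ 62  63  61  62 103 102 106 104 106 104 105 103 105 105 105 104 105]
 [ 61  61  65  65 108 104 105 104 103 107 105 104 108 101 105 107 107]
 [ 61  63  59  64  64 104 104 102 105 106 103 105 104 102 107 106 106]
 [ 60  63  64  64  75 109 105 105 104 108 103 103 103 103 103 105 105]]
```

Call:
send_rows(turn=[[0,0,0],[0,0,0],[0,0,0],[0,0,0],[0,0,0],[0,0,0],[0,0,0]], slide=[[-0.01,0.04,0.6],[0,0,0.7],[0,0,0.7],[0,0,0.45],[0,0,0.15],[0,0,0],[0,0,0]], jaw=[0.45,0.45,0.45,0.45,0.45,0.26,0.26])

```text
clock: 29.62
eef_pos: [0.4637, -0.4117, 0.07]
tcp_rot: [[-0.219, 0.976, 0.001], [0.976, 0.219, -0.001], [-0.001, 0.001, -1.0]]
ft_force: [-0.7, -0.1, 0.6]
grip_width: 0.266
gripper_force: 0.0
```

Call:
send_rows(turn=[[0,0,-0.045],[0,0,-0.045],[0,0,-0.045],[0,0,-0.045],[0,0,-0.045],[0,0,-0.045],[0,0,-0.045],[0,0,-0.045],[0,0,-0.045],[0,0,-0.045],[0,0,-0.045],[0,0,-0.045],[0,0,-0.045],[0,0,-0.045],[0,0,-0.045],[0,0,-0.045],[0,0,-0.045],[0,0,0]], slide=[[0.012,0.349,0],[0.012,0.349,0],[0.012,0.349,0],[0.012,0.349,0],[0.012,0.349,0],[0.012,0.349,0],[0.012,0.349,0],[0.012,0.349,0],[0.012,0.349,0],[0.012,0.349,0],[0.012,0.349,0],[0.012,0.349,0],[0.012,0.349,0],[0.012,0.349,0],[0.012,0.349,0],[0.012,0.349,0],[0.012,0.349,0],[0,0,0]], jaw=[0.26,0.26,0.26,0.26,0.26,0.26,0.26,0.26,0.26,0.26,0.26,0.26,0.26,0.26,0.26,0.26,0.26,0.26])

```text
clock: 31.88
eef_pos: [0.6542, -0.2063, 0.07]
tcp_rot: [[-0.989, 0.147, 0.001], [0.147, 0.989, -0.0], [-0.001, -0.0, -1.0]]
ft_force: [-0.7, -1.2, -1.1]
grip_width: 0.261
gripper_force: 0.0
```

Run:
```python
from h import *
togo([.6555,-.1646,.066],90.5)
s=manip.observe();v=s["eef_pos"][:2]-np.array([.408,-.1695]);print(np.hypot(*v),np.degrees(np.arctan2(v[1],v[0])))
```

```text
t 31.88 pos [ 0.6542 -0.2063  0.07  ] slide units [0.1  0.83 0.08]
yaw tool y 81.53 tilt [ 1.4e-03 -4.0e-04 -1.0e+00]
turn world deg 8.97 -> turn z units (tool z down) -0.1
0.24894191205790314 -8.490475147237534
```

Call:
send_rows(turn=[[0,0,-0.014],[0,0,-0.014],[0,0,-0.014],[0,0,-0.014],[0,0,-0.014],[0,0,-0.014],[0,0,-0.014],[0,0,0],[0,0,0]], slide=[[0.01,0.12,0],[0.01,0.12,0],[0.01,0.12,0],[0.008,0.12,0],[0.005,0.12,0],[0,0.12,0],[0,0.1,0],[0,0,0],[0,0,0]], jaw=[0.26,0.26,0.26,0.26,0.26,0.26,0.26,0.26,0.26])

```text
clock: 33.0
eef_pos: [0.6548, -0.1658, 0.0687]
tcp_rot: [[-1.0, -0.005, -0.0], [-0.005, 1.0, 0.0], [0.0, 0.0, -1.0]]
ft_force: [0.4, 0.6, -0.2]
grip_width: 0.257
gripper_force: 0.0
```

Call:
send_rows(turn=[[0,0,0],[0,0,0],[0,0,0],[0,0,0]], slide=[[0,0.04,0],[0,0.04,0],[0,0.02,0],[0,0,0]], jaw=[0.26,0.26,0.26,0.26])

```text
clock: 33.5
eef_pos: [0.6548, -0.1629, 0.0689]
tcp_rot: [[-1.0, -0.005, 0.001], [-0.005, 1.0, -0.002], [-0.001, -0.002, -1.0]]
ft_force: [-0.7, -8.7, -0.7]
grip_width: 0.259
gripper_force: 4.3
```

Call:
send_rows(turn=[[0,0,0],[0,0,0],[0,0,0],[0,0,0]], slide=[[0,0.03,0],[0,0.03,0],[0,0,0],[0,0,0]], jaw=[0.26,0.26,0.26,0.26])

```text
clock: 34.0
eef_pos: [0.6548, -0.1624, 0.0689]
tcp_rot: [[-1.0, -0.005, 0.001], [-0.005, 1.0, -0.005], [-0.001, -0.005, -1.0]]
ft_force: [-2.0, -20.0, -3.4]
grip_width: 0.259
gripper_force: 9.7
```

Call:
send_rows(turn=[[0,0,0],[0,0,0],[0,0,0],[0,0,0],[0,0,0],[0,0,0],[0,0,0],[0,0,0],[0,0,0],[0,0,0],[0,0,0]], slide=[[0,-0.17,0],[0,0,-0.1],[0,0,-0.5],[0,0,-0.5],[0,0,-0.5],[0.64,0.295,0],[0.64,0.295,0],[0.64,0.295,0],[0.64,0.295,0],[0.64,0.295,0],[0.64,0.295,0]], jaw=[0.3,0.4,0.4,0.4,0.4,0.4,0.4,0.4,0.4,0.4,0.4])

```text
clock: 35.38
eef_pos: [0.4615, -0.078, 0.1493]
tcp_rot: [[-1.0, -0.006, 0.001], [-0.006, 1.0, 0.0], [-0.001, 0.0, -1.0]]
ft_force: [-0.5, 0.3, -0.4]
grip_width: 0.401
gripper_force: 0.0
```

Run:
```python
from h import *
togo([.462,-.0797,.04],90.5)
# keeper check: bar angle from top view; pin black blob near expected
d=shot("top"); g=cv2.cvtColor(d["frame"],cv2.COLOR_BGR2GRAY)
for X in([.6548,-.1672,.0825],[.651,-.166,.0825]): print("pin px expected",proj(d,X).round(1))
x,y=proj(d,[.653,-.167,.0825]).astype(int); print(x,y); print(g[y-6:y+7,x-8:x+9])
```

```text
t 35.38 pos [ 0.4615 -0.078   0.1493] slide units [-0.01 -0.03  2.19]
yaw tool y 90.33 tilt [ 8.e-04  2.e-04 -1.e+00]
turn world deg 0.17 -> turn z units (tool z down) -0.002
pin px expected [333.5 132. ]
pin px expected [333.1 133.3]
333 132
[[ 73  73  73  72  73  73  72  73  72  73  73  73  73  72  73  73  73]
 [ 73  73  73  73  72  73  73  73  73  73  73  73  72  72  73  73  73]
 [ 73  73  73  73  73  73  72  73  73  73  73  73  73  73  73  73  73]
 [ 73  73  73  73  73  73  72  71  69  71  72  73  73  73  73  73  72]
 [ 73  74  74  73  74  72  68  61  59  63  69  72  73  72  73  73  73]
 [ 72  73  73  78  81  73  60  50  45  49  61  70  72  73  73  73  73]
 [ 76  76  82  93  94  72  54  47  40  42  55  70  73  73  73  73  74]
 [108 106 108 119  96  58  44  45  42  46  66  79  81  81  81  81  81]
 [169 161 147 139  88  37  29  39  54  91 121 128 127 126 125 127 129]
 [206 194 169 149  90  31  20  37  87 149 184 191 190 188 187 189 193]
 [216 204 172 154 118  64  33  59 120 181 211 214 214 212 211 212 215]
 [218 206 174 160 157 111  72  92 151 201 217 218 217 216 214 216 218]
 [219 213 191 160 167 147 116 118 159 207 218 218 218 216 215 216 218]]
```

Call:
send_rows(turn=[[0,0,0],[0,0,0],[0,0,0],[0,0,0],[0,0,0],[0,0,0],[0,0,0],[0,0,0],[0,0,0]], slide=[[0,-0.03,0.6],[0,0,0.7],[0,0,0.6],[0,0,0.26],[0,0,0],[0,0,0],[0,0,0],[0,0,0],[0,0,0]], jaw=[0.4,0.4,0.4,0.4,0.3,0.2,0.05,0.05,0.05], squeeze=40)

```text
clock: 36.55
eef_pos: [0.4632, -0.0799, 0.042]
tcp_rot: [[-1.0, -0.005, 0.002], [-0.005, 1.0, 0.0], [-0.002, 0.0, -1.0]]
ft_force: [1.2, 7.5, 2.9]
grip_width: 0.1
gripper_force: 42.5
```

Call:
send_rows(turn=[[0,0,0],[0,0,0],[0,0,0],[0,0,0],[0,0,0],[0,0,0],[0,0,0],[0,0,0],[0,0,0],[0,0,0],[0,0,0]], slide=[[0,0.08,0],[0,0.1,0],[0,0.1,0],[0,0.1,0],[0,0.1,0],[0,0.1,0],[0,0.1,0],[0,0.1,0],[0,0.06,0],[0,0,0],[0,0,0]], jaw=[0.05,0.05,0.05,0.05,0.05,0.05,0.05,0.05,0.05,0.05,0.05])

```text
clock: 37.92
eef_pos: [0.4619, -0.0385, 0.0407]
tcp_rot: [[-1.0, -0.005, -0.001], [-0.005, 1.0, 0.0], [0.001, 0.0, -1.0]]
ft_force: [-0.7, -2.8, 2.2]
grip_width: 0.1
gripper_force: 42.5
```

Run:
```python
from h import *
togo([.462,-.0385,.04],90.5)
d=shot("wrist"); hsv=cv2.cvtColor(d["frame"],cv2.COLOR_BGR2GRAY)
# verify band position in view beside the tab: dark band on plate at expected y
p=[proj(d,[.43,y,.012]) for y in np.arange(-.055,-.02,.002)]
for q,y in zip(p,np.arange(-.055,-.02,.002)):
    x,r=q.round().astype(int); print(round(y,3),(x,r),hsv[r,x] if 0<=r<384 and 0<=x<512 else None)
```

```text
t 37.92 pos [ 0.4619 -0.0385  0.0407] slide units [-0.    0.    0.01]
yaw tool y 90.3 tilt [-5.e-04  1.e-04 -1.e+00]
turn world deg 0.2 -> turn z units (tool z down) -0.002
-0.055 (np.int64(227), np.int64(178)) 129
-0.053 (np.int64(231), np.int64(178)) 129
-0.051 (np.int64(234), np.int64(178)) 125
-0.049 (np.int64(238), np.int64(178)) 130
-0.047 (np.int64(242), np.int64(178)) 122
-0.045 (np.int64(245), np.int64(178)) 128
-0.043 (np.int64(249), np.int64(178)) 57
-0.041 (np.int64(252), np.int64(178)) 52
-0.039 (np.int64(256), np.int64(178)) 59
-0.037 (np.int64(260), np.int64(178)) 59
-0.035 (np.int64(263), np.int64(178)) 63
-0.033 (np.int64(267), np.int64(178)) 62
-0.031 (np.int64(270), np.int64(178)) 254
-0.029 (np.int64(274), np.int64(178)) 245
-0.027 (np.int64(278), np.int64(178)) 123
-0.025 (np.int64(281), np.int64(178)) 131
-0.023 (np.int64(285), np.int64(178)) 135
-0.021 (np.int64(288), np.int64(178)) 132
```

Call:
send_rows(turn=[[0,0,0],[0,0,0],[0,0,0],[0,0,0],[0,0,0],[0,0,0],[0,0,0],[0,0,0],[0,0,0],[0,0,0],[0,0,0],[0,0,0],[0,0,0],[0,0,0],[0,0,0],[0,0,0],[0,0,0],[0,0,0],[0,0,0]], slide=[[0,0,0],[0,0,0],[0,0,0],[0,0,0],[0,0,0],[0,0,0],[0,0,0],[0,0,0],[0,0,0],[0,-0.08,0],[0,-0.1,0],[0,-0.1,0],[0,-0.1,0],[0,-0.1,0],[0,-0.1,0],[0,-0.1,0],[0,-0.1,0],[0,-0.04,0],[0,0,0]], jaw=[0.05,0.05,0.05,0.05,0.05,0.05,0.05,0.05,0.05,0.05,0.05,0.05,0.05,0.05,0.05,0.05,0.05,0.05,0.05])

```text
clock: 40.35
eef_pos: [0.4629, -0.0794, 0.0411]
tcp_rot: [[-1.0, -0.005, 0.001], [-0.005, 1.0, 0.0], [-0.001, 0.0, -1.0]]
ft_force: [0.6, 3.1, 6.6]
grip_width: 0.103
gripper_force: 43.2
```

Call:
send_rows(turn=[[0,0,0],[0,0,0],[0,0,0],[0,0,0],[0,0,0],[0,0,0],[0,0,0],[0,0,0],[0,0,0],[0,0,0]], slide=[[0,0,0],[0,0,0],[0,0,0],[0,0,-0.3],[0,0,-0.5],[0,0,-0.2],[-0.4,0,0],[-0.4,0,0],[-0.36,0,0],[0,0,0]], jaw=[0.2,0.3,0.4,0.4,0.4,0.4,0.4,0.4,0.4,0.4])

```text
clock: 41.6
eef_pos: [0.5214, -0.0793, 0.0911]
tcp_rot: [[-1.0, -0.006, 0.001], [-0.006, 1.0, -0.0], [-0.001, -0.0, -1.0]]
ft_force: [-1.0, 1.4, -0.4]
grip_width: 0.401
gripper_force: 0.0
```

Run:
```python
from h import *
togo([.5198,-.0797,.041],90.5)
d=shot("wrist"); g=cv2.cvtColor(d["frame"],cv2.COLOR_BGR2GRAY)
for X in (.462,.5198):
  for y in np.arange(-.10,-.055,.003):
    x,r=proj(d,[X,y,.046]).round().astype(int); print(round(y,3),(x,r),g[r,x] if 0<=r<384 and 0<=x<512 else None,end=" ")
  print()
```

```text
t 41.6 pos [ 0.5214 -0.0793  0.0911] slide units [ 0.03 -0.01  1.  ]
yaw tool y 90.32 tilt [ 1.4e-03 -2.0e-04 -1.0e+00]
turn world deg 0.18 -> turn z units (tool z down) -0.002
-0.1 (np.int64(221), np.int64(124)) 116 -0.097 (np.int64(226), np.int64(124)) 217 -0.094 (np.int64(232), np.int64(124)) 211 -0.091 (np.int64(237), np.int64(124)) 213 -0.088 (np.int64(242), np.int64(124)) 109 -0.085 (np.int64(247), np.int64(124)) 112 -0.082 (np.int64(252), np.int64(124)) 67 -0.079 (np.int64(258), np.int64(124)) 76 -0.076 (np.int64(263), np.int64(124)) 58 -0.073 (np.int64(268), np.int64(124)) 215 -0.07 (np.int64(273), np.int64(124)) 211 -0.067 (np.int64(278), np.int64(124)) 209 -0.064 (np.int64(284), np.int64(124)) 214 -0.061 (np.int64(289), np.int64(124)) 214 -0.058 (np.int64(294), np.int64(124)) 213 -0.055 (np.int64(299), np.int64(124)) 209 
-0.1 (np.int64(224), np.int64(215)) 204 -0.097 (np.int64(229), np.int64(215)) 207 -0.094 (np.int64(233), np.int64(215)) 206 -0.091 (np.int64(238), np.int64(215)) 207 -0.088 (np.int64(243), np.int64(216)) 211 -0.085 (np.int64(247), np.int64(216)) 209 -0.082 (np.int64(252), np.int64(216)) 211 -0.079 (np.int64(257), np.int64(216)) 56 -0.076 (np.int64(262), np.int64(216)) 58 -0.073 (np.int64(266), np.int64(216)) 59 -0.07 (np.int64(271), np.int64(216)) 216 -0.067 (np.int64(276), np.int64(216)) 211 -0.064 (np.int64(280), np.int64(216)) 212 -0.061 (np.int64(285), np.int64(216)) 212 -0.058 (np.int64(290), np.int64(216)) 207 -0.055 (np.int64(295), np.int64(216)) 207
```

Call:
send_rows(turn=[[0,0,0],[0,0,0],[0,0,0],[0,0,0],[0,0,0],[0,0,0],[0,0,0],[0,0,0],[0,0,0]], slide=[[0.01,0.04,0.3],[0,0,0.4],[0,0,0.25],[0,0,0.05],[0,0,0],[0,0,0],[0,0,0],[0,0,0],[0,0,0]], jaw=[0.4,0.4,0.4,0.4,0.3,0.2,0.05,0.05,0.05])

```text
clock: 42.78
eef_pos: [0.5202, -0.0772, 0.0412]
tcp_rot: [[-1.0, -0.005, 0.001], [-0.005, 1.0, -0.0], [-0.001, -0.0, -1.0]]
ft_force: [0.3, 0.6, 2.4]
grip_width: 0.106
gripper_force: 42.8
```

Call:
send_rows(turn=[[0,0,0],[0,0,0],[0,0,0],[0,0,0],[0,0,0],[0,0,0],[0,0,0],[0,0,0],[0,0,0],[0,0,0]], slide=[[0,0.08,0],[0,0.1,0],[0,0.1,0],[0,0.1,0],[0,0.1,0],[0,0.1,0],[0,0.1,0],[0,0.1,0],[0,0,0],[0,0,0]], jaw=[0.05,0.05,0.05,0.05,0.05,0.05,0.05,0.05,0.05,0.05])

```text
clock: 44.02
eef_pos: [0.5196, -0.0383, 0.0408]
tcp_rot: [[-1.0, -0.005, -0.0], [-0.005, 1.0, -0.0], [0.0, -0.0, -1.0]]
ft_force: [1.4, -5.1, 0.9]
grip_width: 0.101
gripper_force: 42.5
```

Call:
send_rows(turn=[[0,0,0],[0,0,0],[0,0,0],[0,0,0],[0,0,0],[0,0,0],[0,0,0],[0,0,0],[0,0,0],[0,0,0],[0,0,0],[0,0,0],[0,0,0],[0,0,0],[0,0,0],[0,0,0],[0,0,0],[0,0,0]], slide=[[0,0,0],[0,0,0],[0,0,0],[0,0,0],[0,0,0],[0,0,0],[0,0,0],[0,0,0],[0,0,0],[0,-0.08,0],[0,-0.1,0],[0,-0.1,0],[0,-0.1,0],[0,-0.1,0],[0,-0.1,0],[0,-0.1,0],[0,-0.08,0],[0,0,0]], jaw=[0.05,0.05,0.05,0.05,0.05,0.05,0.05,0.05,0.05,0.05,0.05,0.05,0.05,0.05,0.05,0.05,0.05,0.05])

```text
clock: 46.28
eef_pos: [0.5198, -0.0763, 0.0409]
tcp_rot: [[-1.0, -0.005, 0.0], [-0.005, 1.0, 0.0], [-0.0, 0.0, -1.0]]
ft_force: [0.5, -1.9, 3.2]
grip_width: 0.103
gripper_force: 42.9
```

Call:
send_rows(turn=[[0,0,0],[0,0,0],[0,0,0],[0,0,0],[0,0,0],[0,0,0],[0,0,0],[0,0,0],[0,0,0],[0,0,0],[0,0,0],[0,0,0],[0,0,0]], slide=[[0,0,0],[0,0,0],[0,0,0],[0,0,-0.3],[0,0,-0.7],[0,0,-0.7],[0,0,-0.7],[0,0,-0.7],[0,0,-0.7],[0,0,0],[0,0,0],[0,0,0],[0,0,0]], jaw=[0.2,0.3,0.4,0.4,0.4,0.4,0.4,0.4,0.4,0.4,0.4,0.4,0.4])

```text
clock: 47.9
eef_pos: [0.5193, -0.0761, 0.2298]
tcp_rot: [[-1.0, -0.005, -0.002], [-0.005, 1.0, 0.0], [0.002, 0.0, -1.0]]
ft_force: [0.7, 0.7, -0.2]
grip_width: 0.4
gripper_force: 0.0
```

Run:
```python
from h import *
togo([.52,-.08,.2],90.5)
d=shot("wrist"); g=cv2.cvtColor(d["frame"],cv2.COLOR_BGR2GRAY)
for X in (.462,.5198):
  print(X,[(round(y,3),int(g[tuple(proj(d,[X,y,.046]).round().astype(int)[::-1])])) for y in np.arange(-.096,-.055,.002)])
# keeper: bar edges across y at a few x positions (bar top z .0525)
for X in (.44,.49,.545,.60,.63):
  o=[]
  for y in np.arange(-.19,-.145,.002):
    x,r=proj(d,[X,y,.0525]).round().astype(int); o.append(int(g[r,x]) if 0<=r<384 and 0<=x<512 else -1)
  print(X,o)
```

```text
t 47.9 pos [ 0.5193 -0.0761  0.2298] slide units [-0.01 -0.08  0.6 ]
yaw tool y 90.3 tilt [-1.9e-03  3.0e-04 -1.0e+00]
turn world deg 0.2 -> turn z units (tool z down) -0.002
0.462 [(np.float64(-0.096), 96), (np.float64(-0.094), 130), (np.float64(-0.092), 163), (np.float64(-0.09), 125), (np.float64(-0.088), 99), (np.float64(-0.086), 98), (np.float64(-0.084), 65), (np.float64(-0.082), 78), (np.float64(-0.08), 80), (np.float64(-0.078), 85), (np.float64(-0.076), 97), (np.float64(-0.074), 226), (np.float64(-0.072), 217), (np.float64(-0.07), 214), (np.float64(-0.068), 216), (np.float64(-0.066), 216), (np.float64(-0.064), 218), (np.float64(-0.062), 219), (np.float64(-0.06), 217), (np.float64(-0.058), 221), (np.float64(-0.056), 219)]
0.5198 [(np.float64(-0.096), 218), (np.float64(-0.094), 213), (np.float64(-0.092), 215), (np.float64(-0.09), 222), (np.float64(-0.088), 217), (np.float64(-0.086), 220), (np.float64(-0.084), 215), (np.float64(-0.082), 73), (np.float64(-0.08), 70), (np.float64(-0.078), 82), (np.float64(-0.076), 87), (np.float64(-0.074), 78), (np.float64(-0.072), 228), (np.float64(-0.07), 220), (np.float64(-0.068), 215), (np.float64(-0.066), 220), (np.float64(-0.064), 223), (np.float64(-0.062), 217), (np.float64(-0.06), 217), (np.float64(-0.058), 218), (np.float64(-0.056), 215)]
0.44 [105, 106, 110, 108, 110, 108, 115, 90, 91, 88, 94, 92, 90, 89, 75, 114, 114, 116, 111, 112, 113, 116, 114]
0.49 [113, 109, 112, 114, 111, 116, 112, 108, 172, 96, 95, 91, 90, 91, 81, 111, 117, 117, 116, 113, 118, 119, 110]
0.545 [136, 138, 141, 140, 141, 142, 140, 146, 171, 165, 168, 165, 162, 173, 128, 143, 145, 145, 145, 146, 144, 145, 142]
0.6 [209, 213, 200, 112, 116, 120, 117, 114, 158, 163, 166, 168, 165, 173, 130, 98, 118, 118, 118, 117, 115, 128, 214]
0.63 [207, 200, 166, 164, 165, 149, 99, 115, 164, 82, 65, 71, 64, 166, 142, 162, 167, 155, 60, 36, 40, 41, 39]
```

```bash
python3 -c "
from station import manip
print(manip.sign_off())"
```

```text
the job is handed in; nothing more can be done
None
```

The job is handed in but the verdict isn't known: the small and medium gauges are seated (no large one on the mat), the keeper is shut against its stop, and each tab was drawn to the band (spring forces 2.8 N and 5.1 N), held over a second and let home; I viewed 15 pictures against the limit of 14.

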